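# Load a square tube into the ratchet clamp of a weld jig

## Task

Get the short, narrower square tube ready for tacking: the jig's ratchet clamp is latched shut, so press the thumb plate at the end of its handle down to spring it open, then slide the tube fully home on the jig's spigot, without forcing it, and squeeze the scissor handles until the ratchet keeps both jaw pads firmly on the tube. Leave the wider square tube and the round tube where they are, and let go of everything.

Things in the scene. Friction and masses are not known exactly. Their poses are not given: they have to be found in the camera images.
- jig: Steel weld jig bolted to the table. Origin on the table under the clamp's pivot, z up. A scissor clamp lies level in it, centre plane 60 mm above the table: handles to -x, jaws to +x. Base plate 110 x 90 x 12 mm (x -50 to +60). Jaw bars, 12 mm high, reach to x=+83, pads from +62 to +78; past x=+85 nothing stands beside the spigot. Tube fully home: tube_mid at x=+90, y=0, at the spigot's height.
- shoulder (a point): Point on the post's flat +x face (jig x=+50, y=0, 60 mm up; post 34 wide, 87 high). From this face a fixed level steel spigot, 23.5 x 23.5 mm, points 47 mm along jig +x, last 4 mm tapering to 20.5. It is bolted in a slot: its axis, at y=0, lies anywhere from 50 to 70 mm above the table. This height is NOT measured here: feel for it (its top is 11.75 mm above its axis; it bears 40 N) or look.
- handle_l (a joint): Left handle (jig's +y side), rad: 0 = closed against its stop, 0.14 = fully open, sprung open. Bar 8 mm wide, 12 mm high (54 to 66 mm above the table). Each handle swings by itself, so squeeze both. At the start the clamp is latched shut on the third tooth, with nothing in it.
- handle_r (a joint): Right handle (jig's -y side), same measure, mirrored; at 140 mm from the pivot it carries a bar with three ratchet teeth, which hold when the sum of both handle joints is 0.13, 0.085 and 0.04. With the tube in place the first tooth leaves the pads loose, the second and third grip it.
- grip_l (a point): Middle of the squeezing place on the outer side of the left handle, 95 mm from the pivot, at mid height; open clamp: 63 mm over both outer sides here, closed 36 mm. Squeeze both handles together here (jig's y), with 20 to 60 N, until they stop.
- grip_r (a point): The same on the right handle's outer side.
- thumb_plate (a point): Centre of the top of the thumb plate, 24 mm (along the handle) x 28 mm, at the free end of the left handle, 66 mm above the table. Pressed straight down it sinks against a spring (2 to 5 N); about 9 mm down the ratchet's teeth part and the handles fly open; end stop at 15 mm. It springs back when let go.
- pad_l: Rubber jaw pad on the jig's +y side, 16 x 7 x 18 mm, sprung (6 mm, 1.8 N per mm); origin on its pressing face. Gap between the pads: clamp open 44 mm, on the three teeth 34, 31 and 28 mm.
- pad_r: The jaw pad on the jig's -y side.
- tube: Plain steel square tube, 80 mm long (its x), 33 x 33 mm outside, wall 3 mm (27 mm bore, open through), about 0.23 kg, lying on the table; origin at the centre of its underside. Either end may go on the spigot. Held by its outer end (more than 10 mm from its middle) the fingers pass clear of the jaws.
- tube_mid (a point): Centre of that tube.
- wide_tube: Wider square tube, 60 mm long, 50 x 50 mm: leave it. Origin at the centre of its underside.
- round_tube: Round tube standing on end, 42 mm across, 55 mm high: leave it. Origin at the centre of its underside.
There are look-alikes about, which are no part of the job. What is shaped like the tube but black or brown is not meant.

How it is judged:
On the way, in this order (a step that is already met when the one before it is completed fails the run):
1. the empty clamp is released and springs open (value of joint each of handle_l, handle_r above 0.12 rad), for 0.2 s.
2. the tube is fully home on the spigot (x of tube_mid in the frame of jig between 0.086 and 0.094 m and y of tube_mid in the frame of jig between -0.005 and 0.005 m and z of tube_mid in the frame of jig between 0.045 and 0.075 m and angle between the x axis of tube and the x axis of jig, either way round below 0.1 rad), for 0.2 s.
At the end, for the whole second after the job is handed in: The tube is on the spigot fully home (within 4 mm along the spigot, 5 mm across) and in line with it (0.1 rad), and the ratchet keeps both pads pressing on it with more than 1 N each (all of step 2 and contact force between each of pad_l, pad_r and tube above 1 N); the robot touches nothing.
It fails at once if the tube is rammed against the jig with more than 60 N (contact force between tube and jig above 60 N).
It fails at once if the wider square tube or the round tube is moved more than 30 mm (distance of any of wide_tube, round_tube from where it was at the start of the episode above 0.03 m).
It also fails if it takes over 62 s, if anything falls off the work surface, if the arm or the gripper's body presses on something with over 40 N, if the wrist force passes 120 N, or if a joint passes its speed limit or range.

## Robot

A 6-joint arm with a two-finger parallel gripper is mounted at the origin on the work surface. World frame = base frame: x ahead of the robot, y to its left, z up, the work surface at z = 0. Lengths are in m, angles in rad, forces in N, time in s.
With the tool pointing down it reaches from about 0.35 to 0.95 m from the base axis. Payload 17.4 kg.
Tool frame: the origin (TCP) lies on the centre line of the jaws, within the pads' length; the fingertips stand 22 mm ahead of it and the grasp point (between the pads) lies 3 mm ahead of it; z points along the fingers, x is the direction in which the jaws open and shut, and the axes are right-handed (so a half turn about z gives the same grasp; the last joint's range is limited). The gripper opens to 93 mm and grips with 3 to 60 N. Pads are 15 mm wide; open, the fingers measure 128 mm over their backs; the gripper's body (75 mm by 188 mm) begins 65 mm behind the grasp point.
Start: joints at [1.287, 0.116, 1.442, -0, 1.584, -0.038], TCP at [0.164, 0.655, 0.241] pointing down, gripper open.
Joint ranges: [-2.83, 2.83], [-0.83, 2.19], [0.07, 2.5], [-1.14, 4.28], [0.01, 3], [-2.97, 2.97]. Speed limits (rad/s): [1.89, 1.89, 2.22, 3.14, 3.14, 3.14].

## Interface

Orientations are given as a rotation vector (axis times angle).
In Python, from rig import get_state, snapshot, finish_job gives the robot as it stands.
- The arm moves only by the tool drive_tool, never from a script. Its argument "deltas" is a list that holds one entry, the list of rows, each a list of 6 numbers: the shift along the tool's x, y, z in cm, then the turn, a rotation vector about the tool's x, y, z in rad. In form: [[[dx, dy, dz, wx, wy, wz], ...]]. A call has exactly 5 rows; each row shifts and turns the commanded pose from where the row before left it, along the tool's axes as they then stand; what a row does not reach is not made up. A row lasts 1/12 s, in which the tool goes at most 41.7 mm and 7.16 degrees, less where a joint would pass 70% of its speed; a pose out of reach is approached as far as the arm can. A call with a gripper value outside its range is refused whole. "fingers" is the closure in counts, from 0 (fully open) to 255 (shut), set as the call begins (left out, the last holds). The fingers move at their own pace and stop on an object; "force" is the grip in N (left out, the last holds). Time passes only in rows, so rows that do not move let the fingers close, or fill a call up. It gives the time, the measured TCP pose, the force and the opening at its end, in the units of the state.
- get_state(): the state, without advancing time (a new reading comes with each control period).
- snapshot(name): name is "scene" or "side" or "wrist"; returns a dict with "frame" (480x640x3 uint8, red, green, blue), "range_z" (480x640 float32, m along the optical axis (not along the pixel's ray), 0 where there is no reading), "camera_matrix" (3x3 intrinsics, pixels), "pose" (4x4, takes a point from camera to world coordinates). Camera axes: x right, y down, z forward; pixel columns grow to the right and rows downward; lengths in m; the calibration is good to about 2 mm. A picture is of the moment at which its call begins.
- finish_job(): hands the job in, once; it reports no verdict.
The state is a dict: "time": time; "joint_pos": joint angles; "joint_velocities": joint speeds; "joint_torque": joint torques, N m; "tool_pos": TCP position; "orientation": TCP orientation; "ft_force": force on the tool from outside, world axes, zero at the start; "moment": the same for the moment, N m; "grip_width": finger opening in m.
Only numpy, scipy, OpenCV 4.12 (cv2) and the standard library are available. Lean on these libraries where they do the work, as an engineer would, in place of code of your own. Each camera call takes 0.05 s, during which the arm holds its last target.

## Working session

There is one attempt and no reset: what is moved stays moved. The work goes in short steps, Python scripts to look and compute and a tool call to move; the robot and the scene stay as the last step left them, time stands still between calls to the robot, and variables do not carry over. Pictures are saved under pics/ and viewed, and the job is handed in when it is done.

Besides the shell and the picture viewer there is one more tool, called after "Request:" as name(argument=value, ...) on one line, values as JSON. drive_tool: Moves the arm, as the interface text tells. Its arguments: {"type":"object","properties":{"deltas":{"type":"array"},"fingers":{"type":"number"},"force":{"type":"number"}},"required":["deltas"]}

```bash
mkdir -p pics; ls; cat > h.py <<'E'
import numpy as np, cv2, pickle
from scipy.spatial.transform import Rotation as R
from rig import get_state, snapshot
def grab(n,tag):
    s=snapshot(n); pickle.dump(s,open(f'pics/{tag}.pkl','wb')); cv2.imwrite(f'pics/{tag}.png',s['frame'][:,:,::-1]); return s
def load(tag): return pickle.load(open(f'pics/{tag}.pkl','rb'))
def px(s,u,v,z=None):
    K=s['camera_matrix'];P=s['pose'];d=np.array([(u-K[0,2])/K[0,0],(v-K[1,2])/K[1,1],1.])
    if z is None: c=d*s['range_z'][int(v),int(u)]; return P[:3,:3]@c+P[:3,3]
    w=P[:3,:3]@d; return P[:3,3]+w*(z-P[2,3])/w[2]
def cloud(s):
    K=s['camera_matrix'];P=s['pose'];h,w=s['range_z'].shape;u,v=np.meshgrid(np.arange(w),np.arange(h));z=s['range_z']
    c=np.stack([(u-K[0,2])/K[0,0]*z,(v-K[1,2])/K[1,1]*z,z],-1); o=c@P[:3,:3].T+P[:3,3]; o[z==0]=np.nan; return o
def crop(tag,x0,y0,x1,y1,k,out):
    im=cv2.imread(f'pics/{tag}.png')[y0:y1,x0:x1]; cv2.imwrite(f'pics/{out}.png',cv2.resize(im,None,fx=k,fy=k,interpolation=cv2.INTER_CUBIC))
E
python3 - <<'E'
from h import *
for n in ['scene','side','wrist']:
    s=grab(n,n+'0'); print(n,s['pose'].round(3).tolist())
print(get_state())
E
```

```text
pics
scene [[0.841, 0.33, -0.429, 0.986], [0.541, -0.536, 0.648, -0.651], [-0.016, -0.777, -0.629, 0.811], [0.0, 0.0, 0.0, 1.0]]
side [[0.988, -0.097, 0.12, 0.353], [-0.154, -0.572, 0.806, -0.83], [-0.009, -0.815, -0.58, 0.729], [0.0, 0.0, 0.0, 1.0]]
wrist [[0.243, 0.941, 0.237, 0.099], [0.97, -0.235, -0.061, 0.672], [-0.001, 0.245, -0.97, 0.383], [0.0, 0.0, 0.0, 1.0]]
{'time': 0.15, 'joint_pos': array([ 1.28717652e+00,  1.16413060e-01,  1.44207983e+00, -2.86881702e-06,
        1.58401694e+00, -3.77710511e-02]), 'joint_velocities': array([ 0.00093185, -0.00205777, -0.00239963, -0.00099894, -0.00139206,
       -0.00322414]), 'joint_torque': array([ 7.41223321e-04, -7.21766067e+01, -6.22947049e+01,  7.80098699e-02,
        2.26159394e-02, -1.10771230e-04]), 'tool_pos': array([0.16423635, 0.65458443, 0.2400695 ]), 'orientation': array([ 2.47663636e+00,  1.93196548e+00, -1.16576682e-03]), 'ft_force': array([ 0.20858265, -0.11291146, -0.50913985]), 'moment': array([ 0.00061545, -0.04809602,  0.02275735]), 'grip_width': 0.09312623747846356}
```

View pics/scene0.png

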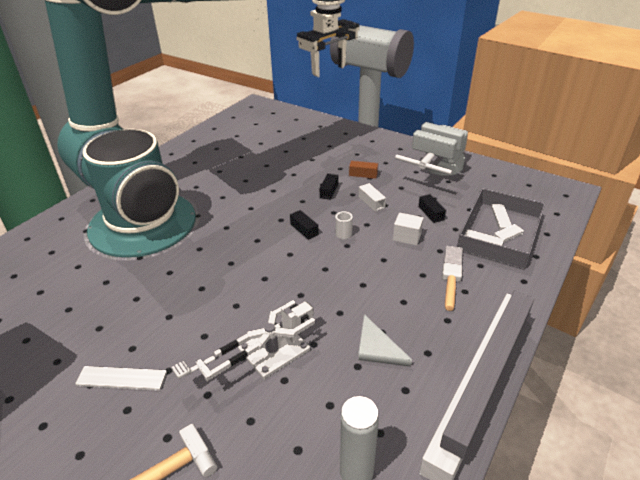

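View pics/side0.png

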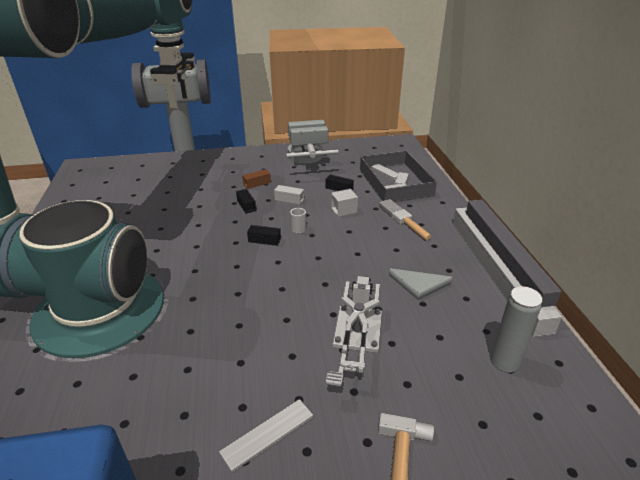

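View pics/wrist0.png

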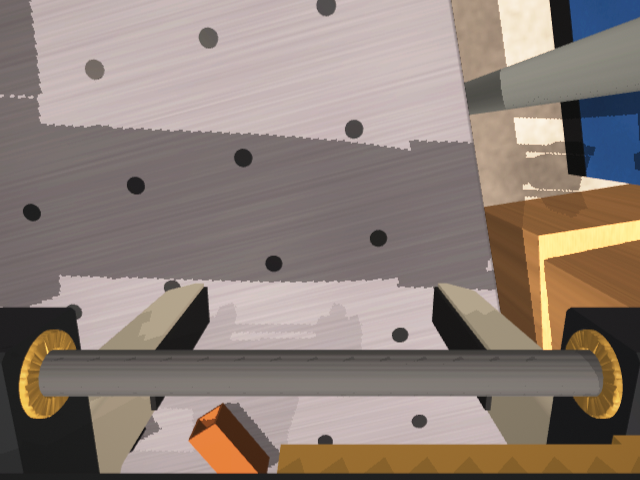

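Candidates in the scene view:
- Grey tube at (372,196).
- Black tubes at (329,186), (304,224) and (432,208).
- Brown tube at (363,170).
- Wide tube at (408,228).
- Round tube at (344,225).

By the description I choose the grey one at (372,196). Close crops next.

```bash
python3 - <<'E'
from h import *
crop('scene0',290,150,450,270,5,'c1'); crop('scene0',165,290,335,390,4.7,'c2'); crop('side0',310,260,410,400,5,'c3')
s=load('scene0')
for n in ['scene0','side0']:
  pass
s=load('scene0');print(s['camera_matrix'])
c=cloud(s)
# top points of tube
d=load('side0');cd=cloud(d)
for C in (c,cd):
  m=(C[...,2]>.02)&(C[...,2]<.2)&(C[...,0]>.25)&(C[...,0]<.9)&(C[...,1]>-.5)
  n,l,st,ce=cv2.connectedComponentsWithStats(m.astype(np.uint8))
  for i in range(1,n):
    if st[i,4]>40: p=C[l==i]; print(st[i],p.mean(0).round(3),p.min(0).round(3),p.max(0).round(3))
E
```

```text
[[519.78419644   0.         320.13603927]
 [  0.         519.78419644 239.88606811]
 [  0.           0.           1.        ]]
[ 505    0  135   29 2532] [0.612 2.226 0.083] [0.251 2.192 0.02 ] [0.871 2.256 0.155]
[ 430    2  183  135 9775] [0.609 1.138 0.114] [0.25  1.039 0.02 ] [0.9   1.732 0.2  ]
[ 396  122   72   52 2217] [0.562 0.592 0.103] [0.471 0.505 0.02 ] [0.631 0.74  0.145]
[349 160  30  14 282] [0.377 0.503 0.031] [0.33  0.476 0.02 ] [0.417 0.538 0.039]
[320 173  19  21 240] [0.339 0.379 0.032] [0.311 0.338 0.02 ] [0.364 0.424 0.04 ]
[359 183  27  22 301] [0.462 0.392 0.031] [0.418 0.361 0.02 ] [0.507 0.43  0.038]
[ 458  188   87   76 1681] [0.799 0.43  0.037] [0.712 0.32  0.02 ] [0.891 0.562 0.055]
[419 194  28  23 326] [0.621 0.429 0.031] [0.578 0.396 0.02 ] [0.662 0.469 0.038]
[290 209  29  25 349] [0.377 0.196 0.032] [0.334 0.168 0.02 ] [0.42  0.23  0.039]
[336 211  17  22 322] [0.472 0.233 0.042] [0.449 0.213 0.02 ] [0.492 0.258 0.058]
[394 213  30  27 565] [0.613 0.3   0.044] [0.575 0.277 0.02 ] [0.644 0.342 0.054]
[443 262  19  14 103] [0.755 0.233 0.021] [0.734 0.
[... 1183 characters left out ...]
8]
[236 189  20  19 209] [0.335 0.376 0.032] [0.308 0.335 0.02 ] [0.361 0.422 0.037]
[ 454  201   92  166 4254] [ 0.831 -0.175  0.085] [ 0.772 -0.308  0.02 ] [0.9   0.192 0.173]
[290 208  16  19 275] [0.468 0.231 0.042] [0.448 0.213 0.02 ] [0.488 0.259 0.058]
[392 209  19  10  70] [0.752 0.234 0.021] [0.731 0.211 0.02 ] [0.775 0.253 0.025]
[247 225  34  15 364] [0.374 0.194 0.031] [0.331 0.167 0.02 ] [0.417 0.229 0.037]
[390 268  62  26 674] [ 0.71  -0.042  0.023] [ 0.654 -0.085  0.02 ] [0.784 0.01  0.027]
[ 326  276   54  110 2020] [ 0.526 -0.191  0.065] [ 0.446 -0.327  0.02 ] [ 0.599 -0.064  0.091]
[ 379  413   55   67 1370] [ 0.554 -0.415  0.025] [ 0.52 -0.48  0.02] [ 0.609 -0.366  0.03 ]
```

View pics/c1.png

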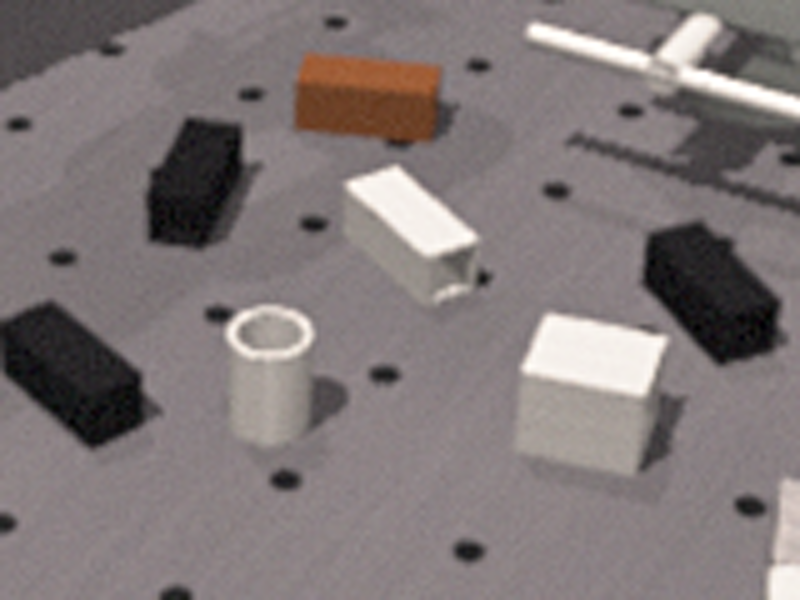

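View pics/c2.png

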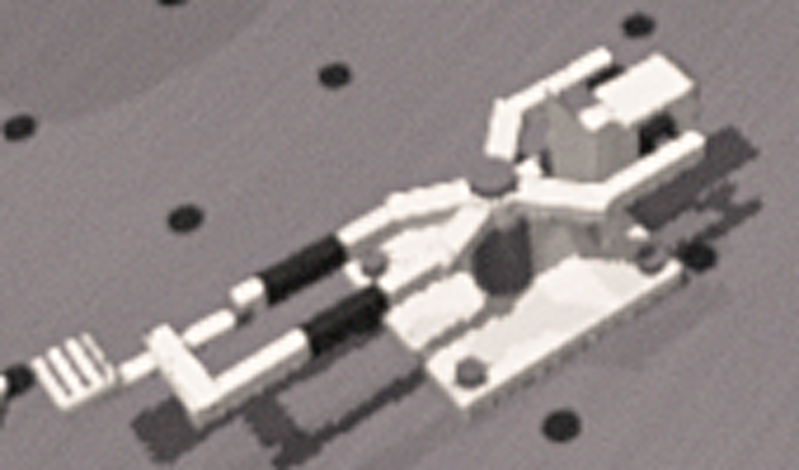

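View pics/c3.png

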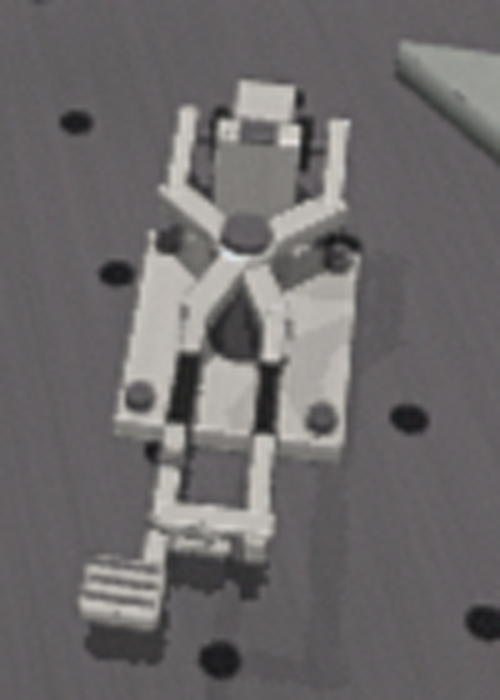

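```bash
python3 - <<'E'
from h import *
s=load('scene0');d=load('side0')
for s,pts in ((s,[(301,308),(290,313),(269,329),(264,376),(310,346),(247,366),(180,369),(307,317),(294,302)]),(d,[(363,280),(362,287),(359,306),(334,345),(377,349),(382,311),(334,379),(348,285),(378,286)])):
  for p in pts: print(p,px(s,*p).round(4))
A=np.vstack([cloud(load(t))[250:].reshape(-1,3) for t in('scene0','side0')])
A=A[(A[:,0]>.43)&(A[:,0]<.6)&(A[:,1]>-.36)&(A[:,1]<-.04)]
im=np.zeros((600,340),np.uint8)
for z0,z1,n in((.008,.016,'b'),(.062,.07,'h'),(.082,.095,'t')):
  q=A[(A[:,2]>z0)&(A[:,2]<z1)]; r=cv2.minAreaRect((q[:,:2]*1000).astype(np.float32)); print(n,len(q),r,np.median(q,0))
h=np.histogram(A[:,2],bins=np.arange(.0,.1,.004));print(h[0])
E
```

```text
(301, 308) [ 0.562  -0.083   0.0677]
(290, 313) [ 0.5635 -0.1205  0.0885]
(269, 329) [ 0.5454 -0.1638  0.0744]
(264, 376) [ 0.5687 -0.2181  0.0108]
(310, 346) [ 5.968e-01 -1.069e-01  1.000e-04]
(247, 366) [ 0.5224 -0.2123  0.0018]
(180, 369) [ 0.4627 -0.3141  0.0649]
(307, 317) [ 0.5834 -0.0941  0.0646]
(294, 302) [ 0.5393 -0.0748  0.065 ]
(363, 280) [ 0.5668 -0.0809  0.0719]
(362, 287) [ 0.5543 -0.1207  0.0886]
(359, 306) [ 0.5403 -0.157   0.0725]
(334, 345) [ 0.4853 -0.1885  0.0052]
(377, 349) [ 0.5649 -0.2171  0.0107]
(382, 311) [ 0.6057 -0.1079  0.0019]
(334, 379) [ 0.4601 -0.3161  0.0655]
(348, 285) [ 0.5338 -0.0856  0.0668]
(378, 286) [ 0.5957 -0.0962  0.0643]
b 2322 ((543.1904907226562, -152.70094299316406), (113.99867248535156, 92.30477142333984), 71.35993957519531) [ 0.55322334 -0.16739422  0.01226125]
h 2737 ((526.4353637695312, -197.08010864257812), (285.62713623046875, 75.39293670654297), 70.40678405761719) [ 0.52582424 -0.19720809  0.06616437]
t 205 ((555.1968383789062, -115.93144226074219), (14.453269958496094, 35.4351692199707), 74.16688537597656) [ 0.55547433 -0.11744212  0.08684374]
[9421  197 1001 1321  225   64   40   33   33   22   34   47   55  204
  543  681 1915  679  212   47   48  113   61    0]
```

```bash
cat >> h.py <<'E'
def plan(x,y,z,yawdeg,n=None,cur=None):
    """rows in tool axes; tool down, tool x at yaw. Uses measured pose"""
    st=get_state(); p=np.array(st['tool_pos']); r=R.from_rotvec(st['orientation'])
    c,s=np.cos(np.radians(yawdeg)),np.sin(np.radians(yawdeg))
    T=R.from_matrix(np.array([[c,s,0],[s,-c,0],[0,0,-1.]]))
    dp=np.array([x,y,z])-p; w=(T*r.inv()).as_rotvec()
    k=int(max(np.ceil(np.linalg.norm(dp)/.041),np.ceil(np.linalg.norm(w)/.12),1)); 
    if n: k=n
    k=-(-k//5)*5
    print('t',st['time'],'p',p.round(4),'k',k)
    for i in range(k):
        wt=r.inv().apply(w/k)
        ri=R.from_rotvec(w*i/k)*r
        d=ri.inv().apply(dp/k)*100
        print([round(float(v),2) for v in d]+[round(float(v),4) for v in wt],end=',\n' if i%5==4 else ',')
E
python3 - <<'E'
from h import *
for t,(x0,y0,w,h) in (('scene0',(355,180,35,28)),('side0',(270,182,38,20))):
  C=cloud(load(t))[y0:y0+h,x0:x0+w].reshape(-1,3); q=C[C[:,2]>.029]
  print(np.median(q,0),q.mean(0),cv2.minAreaRect((q[:,:2]*1000).astype(np.float32)))
plan(.44,.38,.26,60)
E
```

```text
[0.4650062  0.39451631 0.03318448] [0.46385053 0.39434908 0.03315236] ((462.7690124511719, 395.270751953125), (37.36798858642578, 87.83147430419922), 60.83181381225586)
[0.46169162 0.39503703 0.03303031] [0.46157689 0.39428582 0.03309136] ((461.5242919921875, 395.3333740234375), (40.48040771484375, 81.52910614013672), 59.444496154785156)
t 0.15 p [0.1642 0.6546 0.2401] k 10
[-1.99, 3.34, -0.2, 0.0, 0.0001, 0.0278],[-1.9, 3.4, -0.2, 0.0, 0.0001, 0.0278],[-1.8, 3.45, -0.2, 0.0, 0.0001, 0.0278],[-1.71, 3.5, -0.2, 0.0, 0.0001, 0.0278],[-1.61, 3.54, -0.2, 0.0, 0.0001, 0.0278],
[-1.51, 3.59, -0.2, 0.0, 0.0001, 0.0278],[-1.41, 3.63, -0.2, 0.0, 0.0001, 0.0278],[-1.31, 3.66, -0.2, 0.0, 0.0001, 0.0278],[-1.21, 3.7, -0.2, 0.0, 0.0001, 0.0278],[-1.1, 3.73, -0.2, 0.0, 0.0001, 0.0278],
```

Request:
drive_tool(deltas=[[[-2.0, 3.35, -0.2, 0, 0, 0.028], [-1.9, 3.4, -0.2, 0, 0, 0.028], [-1.8, 3.45, -0.2, 0, 0, 0.028], [-1.7, 3.5, -0.2, 0, 0, 0.028], [-1.6, 3.55, -0.2, 0, 0, 0.028]]], fingers=255, force=20)

```text
time: 0.57
tool_pos: [0.3032, 0.5159, 0.2505]
orientation: [2.607, 1.753, -0.0]
ft_force: [0.3, -0.3, -0.2]
grip_width: 0.0646
```

Request:
drive_tool(deltas=[[[-1.5, 3.6, -0.2, 0, 0, 0.028], [-1.4, 3.65, -0.2, 0, 0, 0.028], [-1.3, 3.65, -0.2, 0, 0, 0.028], [-1.2, 3.7, -0.2, 0, 0, 0.028], [-1.1, 3.75, -0.2, 0, 0, 0.028]]])

```text
time: 0.98
tool_pos: [0.4415, 0.3785, 0.2607]
orientation: [-2.723, -1.566, -0.0]
ft_force: [0.2, 1.0, -0.4]
grip_width: 0.0311
```

```bash
python3 - <<'E'
from h import *
s=grab('wrist','w1')
plan(.48,-.26,.26,-18.6,15)
E
```

```text
t 1.0333 p [0.4454 0.3746 0.261 ] k 15
[-3.53, 2.35, 0.01, 0.0001, -0.0001, 0.0909],[-3.3, 2.66, 0.01, 0.0001, -0.0001, 0.0909],[-3.05, 2.95, 0.01, 0.0001, -0.0001, 0.0909],[-2.77, 3.21, 0.01, 0.0001, -0.0001, 0.0909],[-2.46, 3.45, 0.01, 0.0001, -0.0001, 0.0909],
[-2.14, 3.66, 0.01, 0.0001, -0.0001, 0.0909],[-1.8, 3.84, 0.01, 0.0001, -0.0001, 0.0909],[-1.44, 3.98, 0.01, 0.0001, -0.0001, 0.0909],[-1.08, 4.1, 0.01, 0.0001, -0.0001, 0.0909],[-0.7, 4.18, 0.01, 0.0001, -0.0001, 0.0909],
[-0.32, 4.23, 0.01, 0.0001, -0.0001, 0.0909],[0.07, 4.24, 0.01, 0.0001, -0.0001, 0.0909],[0.45, 4.21, 0.01, 0.0001, -0.0001, 0.0909],[0.83, 4.15, 0.01, 0.0001, -0.0001, 0.0909],[1.2, 4.06, 0.01, 0.0001, -0.0001, 0.0909],
```

View pics/w1.png

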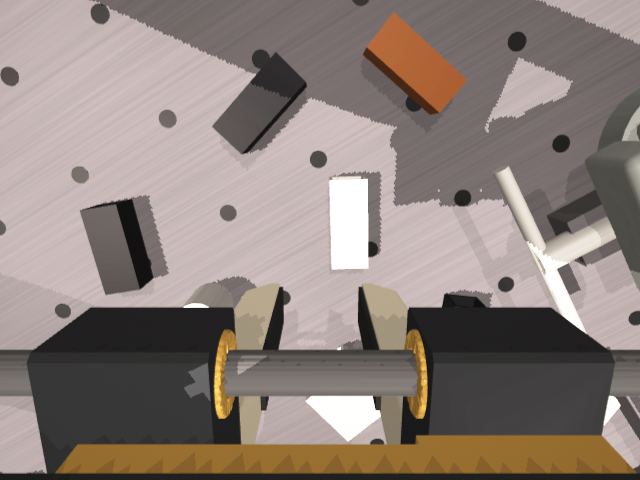

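The wrist view shows the grey tube alone at (349,223), square to the jaws. Going to the jig.

Request:
drive_tool(deltas=[[[-3.5, 2.35, 0, 0, 0, 0.091], [-3.3, 2.65, 0, 0, 0, 0.091], [-3.05, 2.8, 0, 0, 0, 0.091], [-2.75, 3.1, 0, 0, 0, 0.091], [-2.45, 3.3, 0, 0, 0, 0.091]]])

```text
time: 1.45
tool_pos: [0.4503, 0.1713, 0.2605]
orientation: [3.008, 0.907, 0.0]
ft_force: [0.0, 0.5, -0.2]
grip_width: 0.0005
```

Request:
drive_tool(deltas=[[[-2.1, 3.5, 0, 0, 0, 0.091], [-1.8, 3.7, 0, 0, 0, 0.091], [-1.45, 3.85, 0, 0, 0, 0.091], [-1.1, 3.9, 0, 0, 0, 0.091], [-0.7, 4.0, 0, 0, 0, 0.091]]])

```text
time: 1.87
tool_pos: [0.46, -0.0328, 0.2608]
orientation: [3.135, 0.205, 0.001]
ft_force: [0.9, 0.1, -0.8]
grip_width: 0.0007
```

Request:
drive_tool(deltas=[[[-0.3, 4.0, 0, 0, 0, 0.091], [0.1, 4.0, 0, 0, 0, 0.091], [0.45, 4.0, 0, 0, 0, 0.091], [0.8, 4.0, 0, 0, 0, 0.091], [1.2, 4.0, 0, 0, 0, 0.091]]])

```text
time: 2.28
tool_pos: [0.4729, -0.2354, 0.2606]
orientation: [3.1, -0.508, 0.0]
ft_force: [0.5, -0.3, 0.1]
grip_width: 0.0003
```

```bash
python3 - <<'E'
from h import *
s=load('w1')
for p in [(330,180),(368,180),(368,268),(331,270)]: print(px(s,*p,z=.033).round(4))
s=grab('wrist','w2')
plan(.48,-.26,.26,-18.6,5)
E
```

```text
[0.4197 0.402  0.033 ]
[0.4361 0.4302 0.033 ]
[0.5057 0.3923 0.033 ]
[0.4905 0.3624 0.033 ]
t 2.3333 p [ 0.4729 -0.2408  0.2598] k 5
[0.26, 0.32, -0.0, 0.0004, 0.0001, -0.002],[0.26, 0.32, -0.0, 0.0004, 0.0001, -0.002],[0.26, 0.32, -0.0, 0.0004, 0.0001, -0.002],[0.26, 0.32, -0.0, 0.0004, 0.0001, -0.002],[0.26, 0.32, -0.0, 0.0004, 0.0001, -0.002],
```

View pics/w2.png

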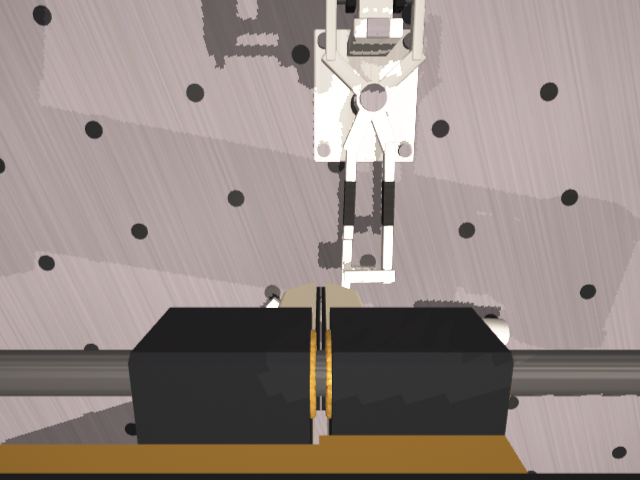

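```bash
python3 - <<'E'
from h import *
crop('w2',290,0,450,300,2,'c4')
crop('w2',290,130,450,250,5,'c5')
crop('w2',300,0,440,105,5.7,'c6')
s=load('w2')
for p,z in [((314.5,161),.012),((412,161),.012),((373,97),None),((343,286),.066),((315,31),.012)]: print(p,px(s,*p,z=z).round(4), px(s,*p).round(4))
E
```

```text
(314.5, 161) [ 0.483  -0.1897  0.012 ] [ 4.827e-01 -1.903e-01 -2.000e-04]
(412, 161) [ 0.5662 -0.2176  0.012 ] [ 0.5663 -0.2177  0.0114]
(373, 97) [ 0.5405 -0.1566  0.0721] [ 0.5405 -0.1566  0.0721]
(343, 286) [ 0.4743 -0.2917  0.066 ] [ 0.4738 -0.2946  0.0579]
(315, 31) [ 0.5179 -0.0884  0.012 ] [ 0.5179 -0.0882  0.0111]
```

View pics/c5.png

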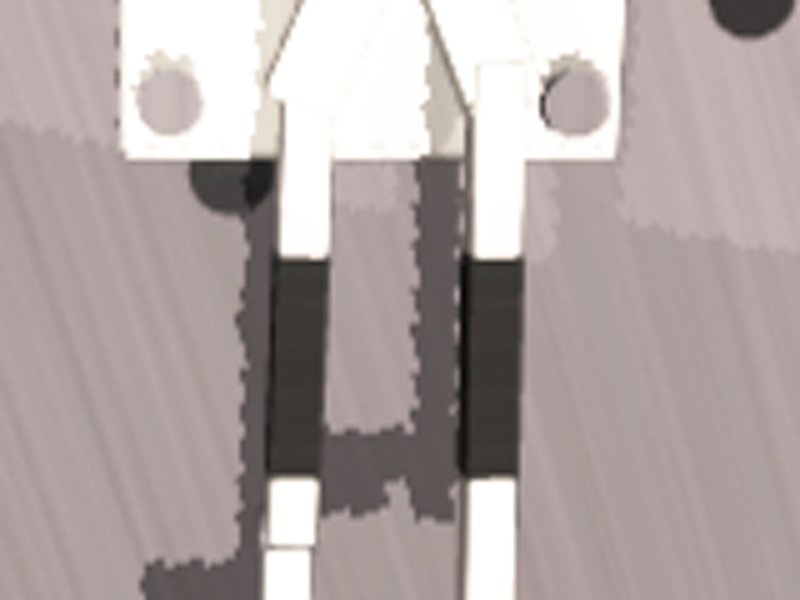

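View pics/c6.png

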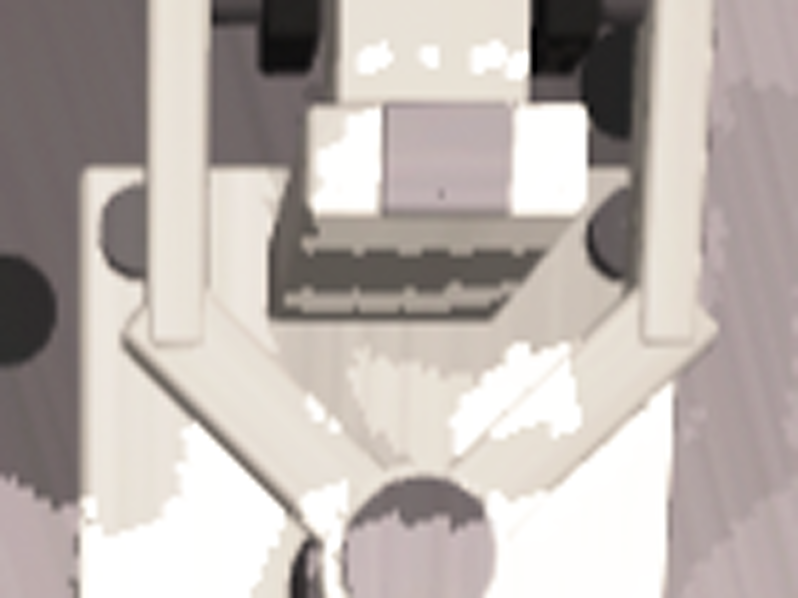

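```bash
python3 - <<'E'
from h import *
from scipy.optimize import least_squares
s=load('w2')
c5=lambda u,v:(290+u/5,130+v/5); c6=lambda u,v:(300+u/5.7,v/5.7)
O=[(c5(124,158),.012,-50,45),(c5(617,158),.012,-50,-45),(c6(85,168),.012,60,45),(c6(308,103),.087,50,17),(c6(586,103),.087,50,-17)]
W=np.array([px(s,*p,z=z)[:2] for p,z,_,_ in O]);M=np.array([o[2:] for o in O])/1000
def f(v):
  c,n=np.cos(v[2]),np.sin(v[2]); return ((M@np.array([[c,n],[-n,c]])+v[:2]-W)).ravel()
r=least_squares(f,[.54,-.157,1.25]);print(r.x,np.degrees(r.x[2]),(r.fun*1000).reshape(-1,2).round(1))
print(px(s,*c6(343,100),z=.071),px(s,*c6(530,100),z=.071), px(s,*c6(420,550)))
print(px(s,*c6(420,60)).round(4),px(s,*c6(400,10)).round(4), px(s,*c6(450,20)).round(4))
# thumb plate from scene/side
for t in('scene0','side0'):
  C=cloud(load(t));q=C[(C[...,2]>.060)&(C[...,2]<.072)&(C[...,1]<-.29)&(C[...,1]>-.36)&(C[...,0]<.5)&(C[...,0]>.42)]
  c,n=np.cos(r.x[2]),np.sin(r.x[2]); j=(q[:,:2]-r.x[:2])@np.array([[c,-n],[n,c]])
  print(t,len(q),np.median(j,0),np.percentile(j,[2,98],axis=0).round(4),q[:,2].mean())
E
```

```text
[ 0.54101779 -0.15749182  1.24687982] 71.44095139261601 [[-0.7 -0.3]
 [ 0.6 -0.7]
 [-0.7  1. ]
 [-0.1  0.2]
 [ 1.  -0.2]]
[ 0.54749474 -0.10263854  0.071     ] [ 0.56947554 -0.11001869  0.071     ] [ 0.54101127 -0.15644392  0.07256378]
[ 0.5582 -0.101   0.0692] [ 0.557  -0.0954  0.0715] [ 0.5629 -0.0979  0.0695]
scene0 221 [-0.17047748  0.02142916] [[-0.183  -0.0019]
 [-0.142   0.0389]] 0.06553429481787917
side0 255 [-0.17123644  0.02364069] [[-0.1836 -0.0028]
 [-0.1423  0.0395]] 0.06596621452422236
```

```bash
cat >> h.py <<'E'
O=np.array([.5410,-.1575]);A=np.radians(71.44)
def J(x,y): c,n=np.cos(A),np.sin(A); return O[0]+c*x-n*y,O[1]+n*x+c*y
def inJ(p): c,n=np.cos(A),np.sin(A); d=np.array(p)[:2]-O; return np.array([c*d[0]+n*d[1],-n*d[0]+c*d[1]])
E
python3 - <<'E'
from h import *
print(J(-.171,.032)); plan(*J(-.171,.032),.10,-18.56)
E
```

```text
(np.float64(0.456235409130625), np.float64(-0.30942091407948896))
t 2.3333 p [ 0.4729 -0.2408  0.2598] k 5
[0.14, 1.4, 3.2, 0.0004, 0.0001, -0.0021],[0.13, 1.4, 3.2, 0.0004, 0.0001, -0.0021],[0.13, 1.4, 3.2, 0.0004, 0.0001, -0.0021],[0.13, 1.4, 3.2, 0.0004, 0.0001, -0.0021],[0.12, 1.41, 3.2, 0.0004, 0.0001, -0.0021],
```

Request:
drive_tool(deltas=[[[0.15, 1.6, 3.2, 0, 0, -0.002], [0.15, 1.6, 3.2, 0, 0, -0.002], [0.15, 1.6, 3.2, 0, 0, -0.002], [0.1, 1.2, 3.2, 0, 0, -0.002], [0.1, 1.0, 3.2, 0, 0, -0.002]]])

```text
time: 2.75
tool_pos: [0.4572, -0.3025, 0.099]
orientation: [3.104, -0.485, -0.0]
ft_force: [1.1, -0.3, 0.3]
grip_width: 0.0003
```

```bash
python3 - <<'E'
from h import *
grab('scene','s2');grab('side','d2');crop('s2',140,270,340,420,4,'c7');crop('d2',300,250,420,410,4.5,'c8')
print(inJ(get_state()['tool_pos']));plan(*J(-.171,.032),.092,-18.56)
E
```

```text
[-0.16357178  0.03526163]
t 2.85 p [ 0.4555 -0.3013  0.0956] k 5
[0.06, 0.15, 0.07, -0.0004, 0.0015, 0.0026],[0.06, 0.15, 0.07, -0.0004, 0.0015, 0.0026],[0.06, 0.15, 0.07, -0.0004, 0.0015, 0.0026],[0.06, 0.15, 0.07, -0.0004, 0.0015, 0.0026],[0.06, 0.15, 0.07, -0.0004, 0.0015, 0.0026],
```

View pics/c7.png

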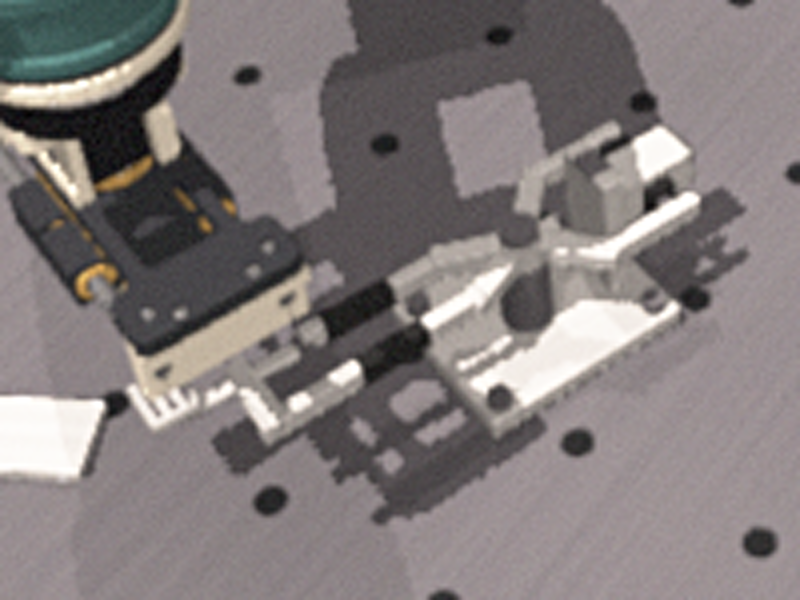

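View pics/c8.png

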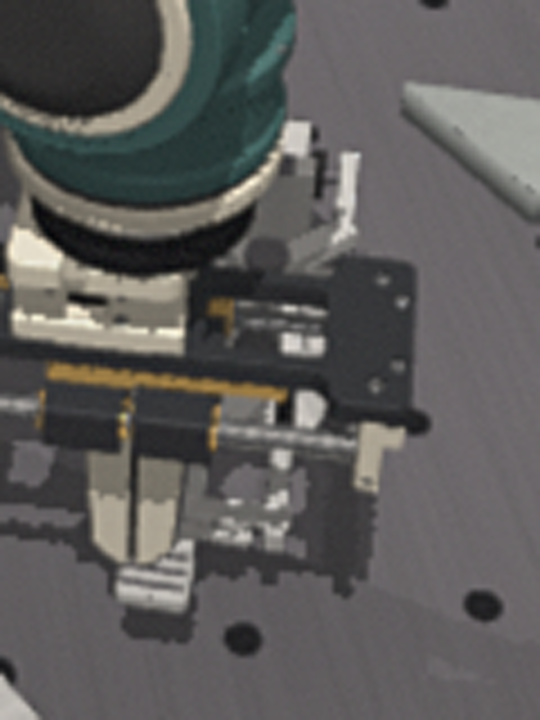

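Request:
drive_tool(deltas=[[[0.2, 0.5, 0.1, 0, 0, 0], [0.1, 0.3, 0.1, 0, 0, 0], [0, 0, 0.5, 0, 0, 0], [0, 0, 0.5, 0, 0, 0], [0, 0, 0.4, 0, 0, 0]]])

```text
time: 3.27
tool_pos: [0.4586, -0.3105, 0.0852]
orientation: [3.103, -0.484, 0.002]
ft_force: [-1.2, -2.5, 2.5]
grip_width: 0.0006
```

```bash
python3 - <<'E'
from h import *
s=get_state();print(s['tool_pos'],inJ(s['tool_pos']),s['ft_force'])
grab('side','d3');crop('d3',300,250,420,410,4.5,'c9')
E
```

```text
[ 0.45859043 -0.31045653  0.08522473] [-0.17123215  0.02943783] [-1.18708731 -2.50485871  2.52015277]
```

View pics/c9.png

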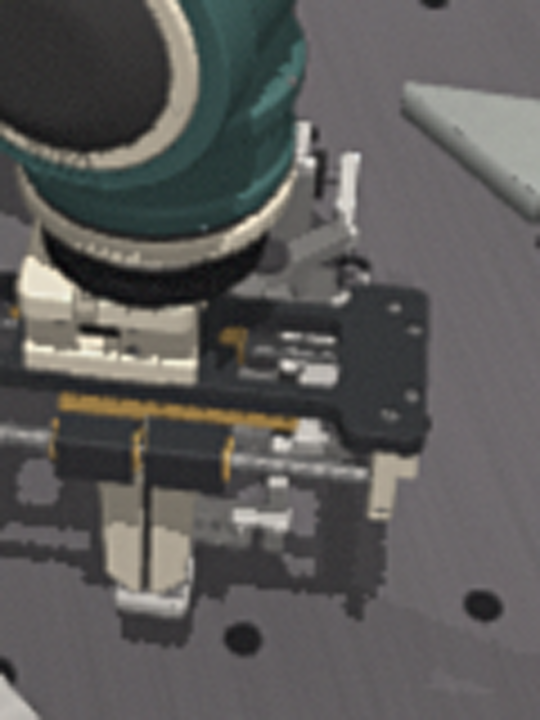

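Request:
drive_tool(deltas=[[[0, 0, 0.3, 0, 0, 0], [0, 0, 0.2, 0, 0, 0], [0, 0, 0.1, 0, 0, 0], [0, 0, 0, 0, 0, 0], [0, 0, 0, 0, 0, 0]]])

```text
time: 3.73
tool_pos: [0.4583, -0.3104, 0.0787]
orientation: [-3.104, 0.485, -0.0]
ft_force: [-0.3, -0.6, 1.8]
grip_width: 0.0002
```

```bash
python3 - <<'E'
from h import *
s=get_state();print(s['tool_pos'],inJ(s['tool_pos']),s['ft_force'])
grab('side','d4');crop('d4',300,250,420,410,4.5,'c10')
E
```

```text
[ 0.45827859 -0.31039402  0.07872784] [-0.17127216  0.02975335] [-0.29356775 -0.61672248  1.75788662]
```

View pics/c10.png

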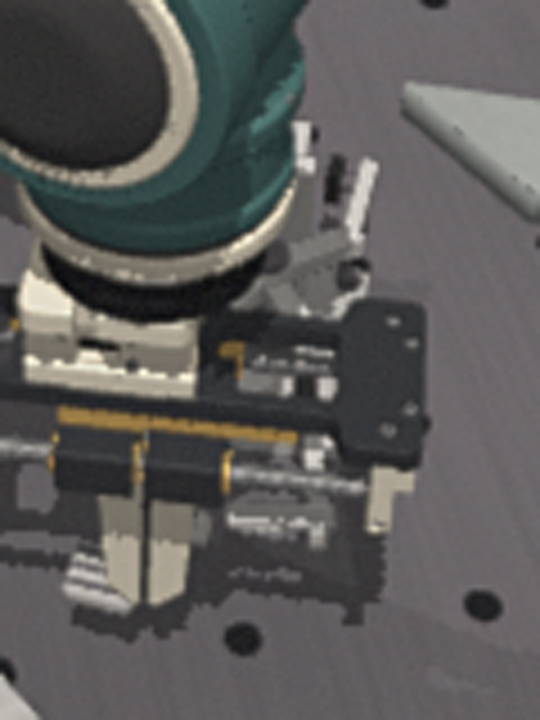

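Request:
drive_tool(deltas=[[[0, 0, -1.5, 0, 0, 0], [0, 0, -3.5, 0, 0, 0], [0.3, -3, -2.0, 0, 0, 0], [0.4, -4, 0, 0, 0, 0], [0.5, -4, 0, 0, 0, 0]]])

```text
time: 4.2
tool_pos: [0.5037, -0.2087, 0.1503]
orientation: [3.103, -0.488, 0.004]
ft_force: [0.9, 0.3, -0.9]
grip_width: 0.0003
```

```bash
python3 - <<'E'
from h import *
s=get_state();print(s['tool_pos'],inJ(s['tool_pos']),s['ft_force'])
plan(*J(.091,0),.135,-18.56)
E
```

```text
[ 0.50370624 -0.20870452  0.15027052] [-0.06041193  0.01905587] [ 0.9309356   0.26814631 -0.8575478 ]
t 4.2 p [ 0.5037 -0.2087  0.1503] k 5
[0.42, -3.02, 0.31, 0.0, -0.0005, 0.0024],[0.41, -3.02, 0.31, 0.0, -0.0005, 0.0024],[0.4, -3.03, 0.31, 0.0, -0.0005, 0.0024],[0.4, -3.03, 0.31, 0.0, -0.0005, 0.0024],[0.39, -3.03, 0.31, 0.0, -0.0005, 0.0024],
```

Request:
drive_tool(deltas=[[[0.4, -3.8, 0, 0, 0, 0], [0.4, -3.8, 0, 0, 0, 0], [0.4, -3.8, 0.4, 0, 0, 0.002], [0.4, -2.2, 0.4, 0, 0, 0.002], [0.3, -0.9, 0.5, 0, 0, 0]]])

```text
time: 4.62
tool_pos: [0.5665, -0.0742, 0.1355]
orientation: [-3.103, 0.487, -0.0]
ft_force: [-0.2, -1.1, 0.1]
grip_width: 0.0006
```

```bash
python3 - <<'E'
from h import *
s=get_state();print(s['tool_pos'],inJ(s['tool_pos']),s['ft_force'])
grab('side','d5');crop('d5',300,230,420,390,4.5,'c11');grab('scene','s5');crop('s5',160,270,340,400,4.4,'c12')
s=get_state();print(s['tool_pos'],inJ(s['tool_pos']),s['ft_force'])
E
```

```text
[ 0.5664665  -0.07424122  0.13553888] [0.08703448 0.00235906] [-0.151653   -1.06118292  0.08832522]
[ 0.56563641 -0.07611603  0.13452307] [0.08499297 0.00254923] [0.29299184 0.52342476 0.04614804]
```

View pics/c11.png

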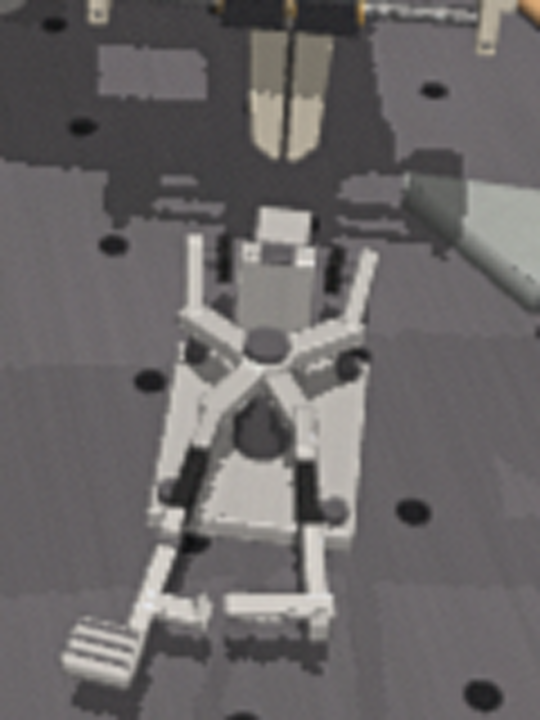

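View pics/c12.png

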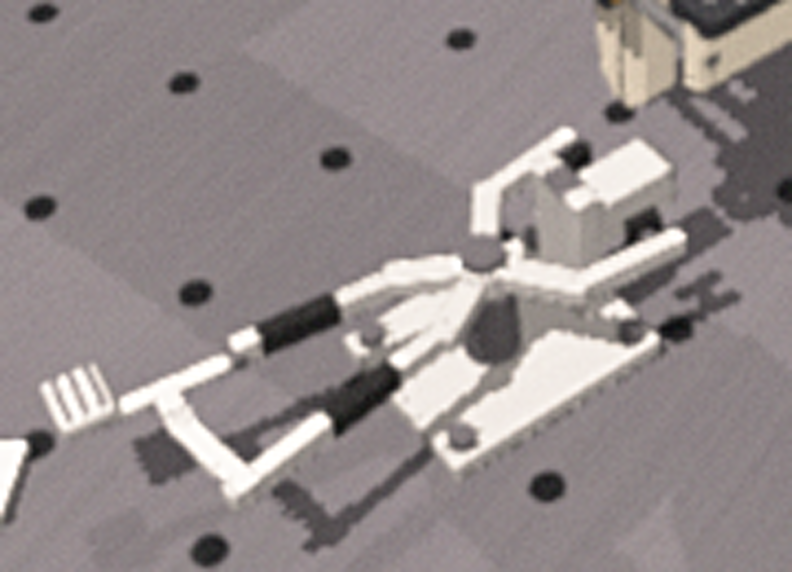

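The clamp is open (bar and pawl parted, jaws spread). Feeling for the spigot top now.

Request:
drive_tool(deltas=[[[0.15, -0.7, 0, 0, 0, 0], [0.1, -0.3, 1.0, 0, 0, 0], [0, 0, 1.3, 0, 0, 0], [0, 0, 0.9, 0, 0, 0], [0, 0, 0.3, 0, 0, 0]]])

```text
time: 5.13
tool_pos: [0.5699, -0.0688, 0.098]
orientation: [3.103, -0.492, -0.005]
ft_force: [-1.0, 0.1, -0.5]
grip_width: 0.0005
```

Request:
drive_tool(deltas=[[[0, 0, 0.1, 0, 0, 0], [0, 0, 0.1, 0, 0, 0], [0, 0, 0.1, 0, 0, 0], [0, 0, 0, 0, 0, 0], [0, 0, 0, 0, 0, 0]]])

```text
time: 5.55
tool_pos: [0.5712, -0.0684, 0.098]
orientation: [3.103, -0.491, 0.001]
ft_force: [0.1, 0.6, 0.5]
grip_width: 0.0004
```

```bash
python3 - <<'E'
from h import *
s=get_state();print(s['tool_pos'],inJ(s['tool_pos']),s['ft_force'])
E
```

```text
[ 0.57118788 -0.06840385  0.09800383] [ 0.09407107 -0.00025875] [0.14690456 0.6010468  0.52002527]
```

Request:
drive_tool(deltas=[[[0, 0.3, 0.1, 0, 0, 0], [0, 0, 0.1, 0, 0, 0], [0, 0, 0.1, 0, 0, 0], [0, 0, 0, 0, 0, 0], [0, 0, 0, 0, 0, 0]]])

```text
time: 5.97
tool_pos: [0.5701, -0.0712, 0.0946]
orientation: [3.103, -0.491, -0.0]
ft_force: [0.2, 1.1, 0.4]
grip_width: 0.0005
```

Request:
drive_tool(deltas=[[[0, 0, 0.1, 0, 0, 0], [0, 0, 0.1, 0, 0, 0], [0, 0, 0, 0, 0, 0], [0, 0, 0, 0, 0, 0], [0, 0, 0, 0, 0, 0]]])

```text
time: 6.38
tool_pos: [0.5702, -0.0712, 0.0929]
orientation: [-3.103, 0.491, -0.0]
ft_force: [-2.4, 0.6, 5.5]
grip_width: 0.0004
```

```bash
python3 - <<'E'
from h import *
plan(.4454,.4059,.15,60.3,15)
E
```

```text
t 6.3833 p [ 0.5702 -0.0712  0.0929] k 15
[-1.77, -2.77, -0.38, 0.0, -0.0, -0.0911],[-1.51, -2.92, -0.38, 0.0, -0.0, -0.0911],[-1.24, -3.04, -0.38, 0.0, -0.0, -0.0911],[-0.96, -3.14, -0.38, 0.0, -0.0, -0.0911],[-0.67, -3.22, -0.38, 0.0, -0.0, -0.0911],
[-0.38, -3.27, -0.38, 0.0, -0.0, -0.0911],[-0.08, -3.29, -0.38, 0.0, -0.0, -0.0911],[0.22, -3.28, -0.38, 0.0, -0.0, -0.0911],[0.52, -3.25, -0.38, 0.0, -0.0, -0.0911],[0.81, -3.19, -0.38, 0.0, -0.0, -0.0911],
[1.1, -3.1, -0.38, 0.0, -0.0, -0.0911],[1.38, -2.99, -0.38, 0.0, -0.0, -0.0911],[1.64, -2.85, -0.38, 0.0, -0.0, -0.0911],[1.9, -2.69, -0.38, 0.0, -0.0, -0.0911],[2.13, -2.5, -0.38, 0.0, -0.0, -0.0911],
```

Request:
drive_tool(deltas=[[[-1.75, -2.75, -2.0, 0, 0, -0.091], [-1.5, -2.9, -2.0, 0, 0, -0.091], [-1.25, -3.05, -1.5, 0, 0, -0.091], [-0.95, -3.15, -0.4, 0, 0, -0.091], [-0.65, -3.2, 0, 0, 0, -0.091]]])

```text
time: 6.8
tool_pos: [0.529, 0.0887, 0.1532]
orientation: [-3.133, -0.228, -0.004]
ft_force: [0.8, 0.1, 0.5]
grip_width: 0.0009
```

Request:
drive_tool(deltas=[[[-0.4, -3.25, 0, 0, 0, -0.091], [-0.1, -3.3, 0, 0, 0, -0.091], [0.2, -3.3, 0, 0, 0, -0.091], [0.5, -3.25, 0, 0, 0, -0.091], [0.8, -3.2, 0, 0, 0, -0.091]]], fingers=60)

```text
time: 7.22
tool_pos: [0.4857, 0.2479, 0.1515]
orientation: [3.001, 0.929, 0.0]
ft_force: [0.8, 0.6, -0.1]
grip_width: 0.0294
```

Request:
drive_tool(deltas=[[[1.1, -3.1, 0, 0, 0, -0.091], [1.4, -3.0, 0, 0, 0, -0.091], [1.65, -2.85, 0, 0, 0, -0.091], [1.9, -2.7, 0, 0, 0, -0.091], [2.1, -2.5, 0, 0, 0, -0.091]]])

```text
time: 7.63
tool_pos: [0.4441, 0.4073, 0.1514]
orientation: [2.714, 1.582, -0.0]
ft_force: [0.5, -0.6, 0.6]
grip_width: 0.0623
```

```bash
python3 - <<'E'
from h import *
s=grab('wrist','w6');grab('side','d6')
print(get_state()['grip_width']);plan(.4454,.4059,.15,60.3,5)
E
```

```text
0.0690127122646335
t 7.7333 p [0.4435 0.409  0.1511] k 5
[-0.03, 0.06, 0.02, -0.0002, 0.0, 0.0011],[-0.03, 0.06, 0.02, -0.0002, 0.0, 0.0011],[-0.03, 0.06, 0.02, -0.0002, 0.0, 0.0011],[-0.03, 0.06, 0.02, -0.0002, 0.0, 0.0011],[-0.03, 0.06, 0.02, -0.0002, 0.0, 0.0011],
```

View pics/w6.png

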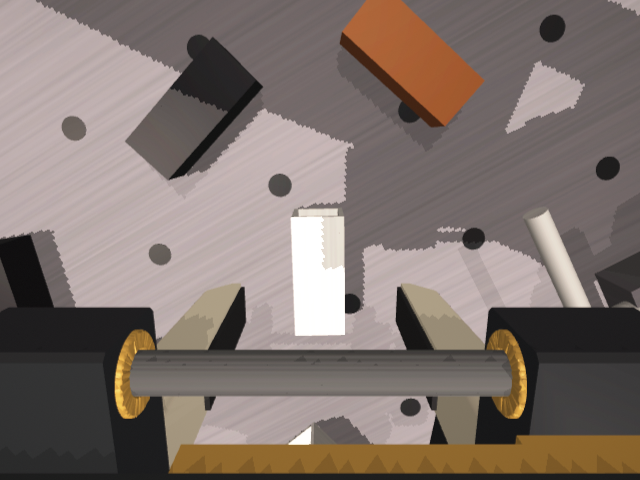

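View pics/d6.png

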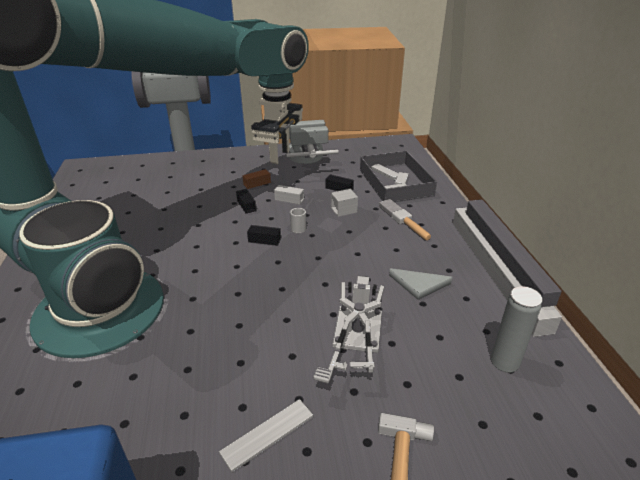

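```bash
python3 - <<'E'
from h import *
s=load('w6')
q=np.array([px(s,*p,z=.033) for p in [(291.5,217),(344,217),(345,335),(295,335)]]);print(q.round(4),q.mean(0))
f=(q[0]+q[1])/2;b=(q[2]+q[3])/2;v=b-f;print(np.linalg.norm(v),np.degrees(np.arctan2(v[1],v[0])),np.linalg.norm(q[0]-q[1]))
P=s['pose'];K=s['camera_matrix']
for w in ([.4435,.409,.03],):
  c=P[:3,:3].T@(np.array(w)-P[:3,3]);print(K@c/c[2])
E
```

```text
[[0.4196 0.4019 0.033 ]
 [0.4356 0.4302 0.033 ]
 [0.5058 0.3925 0.033 ]
 [0.4895 0.3635 0.033 ]] [0.46262174 0.39701863 0.033     ]
0.07973647628559995 -28.48282066152995 0.032542452237219716
[320.50857639 242.93348429   1.        ]
```

```bash
python3 - <<'E'
from h import *
plan(.445,.4065,.04,61.5,5)
E
```

```text
t 7.7333 p [0.4435 0.409  0.1511] k 5
[-0.03, 0.05, 2.22, -0.0002, 0.0, -0.0031],[-0.03, 0.05, 2.22, -0.0002, 0.0, -0.0031],[-0.03, 0.05, 2.22, -0.0002, 0.0, -0.0031],[-0.03, 0.05, 2.22, -0.0002, 0.0, -0.0031],[-0.03, 0.05, 2.22, -0.0002, 0.0, -0.0031],
```

Request:
drive_tool(deltas=[[[-0.05, 0.05, 2.5, 0, 0, -0.003], [-0.05, 0.1, 2.8, 0, 0, -0.003], [-0.05, 0.1, 2.8, 0, 0, -0.003], [0, 0, 1.8, 0, 0, -0.003], [0, 0, 1.2, 0, 0, -0.003]]])

```text
time: 8.15
tool_pos: [0.4458, 0.4019, 0.038]
orientation: [2.706, 1.595, -0.004]
ft_force: [0.3, -0.3, 0.1]
grip_width: 0.071
```

```bash
python3 - <<'E'
from h import *
s=get_state();m=R.from_rotvec(s['orientation']).as_matrix();print(np.degrees(np.arctan2(m[1,0],m[0,0])))
plan(.445,.4065,.0275,61.5,5)
E
```

```text
61.01427333895311
t 8.15 p [0.4458 0.4019 0.038 ] k 5
[0.07, -0.06, 0.21, -0.0002, 0.0005, -0.0017],[0.07, -0.06, 0.21, -0.0002, 0.0005, -0.0017],[0.07, -0.06, 0.21, -0.0002, 0.0005, -0.0017],[0.07, -0.06, 0.21, -0.0002, 0.0005, -0.0017],[0.07, -0.06, 0.21, -0.0002, 0.0005, -0.0017],
```

Request:
drive_tool(deltas=[[[0.2, -0.15, 0.3, 0, 0, -0.003], [0.15, -0.15, 0.3, 0, 0, -0.003], [0, 0, 0.2, 0, 0, -0.003], [0, 0, 0, 0, 0, 0], [0, 0, 0, 0, 0, 0]]])

```text
time: 8.57
tool_pos: [0.4457, 0.408, 0.0336]
orientation: [-2.698, -1.608, -0.002]
ft_force: [0.4, 0.5, 1.0]
grip_width: 0.0713
```

```bash
python3 - <<'E'
from h import *
s=get_state();m=R.from_rotvec(s['orientation']).as_matrix();print(np.degrees(np.arctan2(m[1,0],m[0,0])),s['ft_force'])
plan(.445,.4065,.0275,61.5,5)
E
```

```text
61.591817816394595 [0.4246202  0.49727857 0.967692  ]
t 8.5667 p [0.4457 0.408  0.0336] k 5
[-0.03, 0.0, 0.12, 0.0001, -0.0002, 0.0003],[-0.03, 0.0, 0.12, 0.0001, -0.0002, 0.0003],[-0.03, 0.0, 0.12, 0.0001, -0.0002, 0.0003],[-0.03, 0.0, 0.12, 0.0001, -0.0002, 0.0003],[-0.03, 0.0, 0.12, 0.0001, -0.0002, 0.0003],
```

Request:
drive_tool(deltas=[[[-0.1, 0, 0.2, 0, 0, 0], [-0.05, 0, 0.2, 0, 0, 0], [0, 0, 0.15, 0, 0, 0], [0, 0, 0, 0, 0, 0], [0, 0, 0, 0, 0, 0]]])

```text
time: 8.98
tool_pos: [0.4447, 0.4063, 0.0271]
orientation: [2.699, 1.608, -0.0]
ft_force: [-0.2, 0.1, 0.2]
grip_width: 0.0707
```

Request:
drive_tool(deltas=[[[0, 0, 0, 0, 0, 0], [0, 0, 0, 0, 0, 0], [0, 0, 0, 0, 0, 0], [0, 0, 0, 0, 0, 0], [0, 0, 0, 0, 0, 0]]], fingers=255, force=25)

```text
time: 9.4
tool_pos: [0.4447, 0.4063, 0.0272]
orientation: [2.699, 1.609, -0.0]
ft_force: [0.2, -0.0, -0.1]
grip_width: 0.0425
```

Request:
drive_tool(deltas=[[[0, 0, 0, 0, 0, 0], [0, 0, 0, 0, 0, 0], [0, 0, 0, 0, 0, 0], [0, 0, 0, 0, 0, 0], [0, 0, 0, 0, 0, 0]]])

```text
time: 9.82
tool_pos: [0.4446, 0.4063, 0.0272]
orientation: [2.699, 1.608, -0.0]
ft_force: [-0.5, -1.6, -0.1]
grip_width: 0.033
```

```bash
python3 - <<'E'
from h import *
s=get_state();m=R.from_rotvec(s['orientation']).as_matrix();print(s['tool_pos'],np.degrees(np.arctan2(m[1,0],m[0,0])),s['ft_force'])
grab('wrist','w7');crop('w7',200,100,440,340,2.5,'c13')
E
```

```text
[0.44464113 0.40628918 0.02715014] 61.5926381618979 [-0.50606433 -1.58667001 -0.07940604]
```

View pics/c13.png

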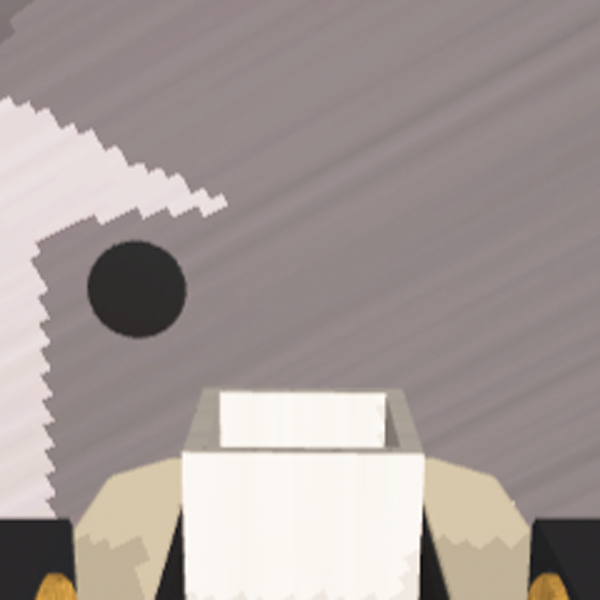

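```bash
python3 - <<'E'
from h import *
s=load('w7');print(px(s,320,281,z=.033)-get_state()['tool_pos'])
plan(*J(.175,0),.15,-18.56,15)
E
```

```text
[-0.01706404  0.01036202  0.00583736]
t 9.8667 p [0.4447 0.4063 0.0272] k 15
[-1.85, 2.15, -0.82, 0.0, 0.0, 0.0933],[-1.64, 2.32, -0.82, 0.0, 0.0, 0.0933],[-1.42, 2.46, -0.82, 0.0, 0.0, 0.0933],[-1.18, 2.58, -0.82, 0.0, 0.0, 0.0933],[-0.94, 2.68, -0.82, 0.0, 0.0, 0.0933],
[-0.69, 2.76, -0.82, 0.0, 0.0, 0.0933],[-0.43, 2.81, -0.82, 0.0, 0.0, 0.0933],[-0.16, 2.84, -0.82, 0.0, 0.0, 0.0933],[0.1, 2.84, -0.82, 0.0, 0.0, 0.0933],[0.37, 2.82, -0.82, 0.0, 0.0, 0.0933],
[0.63, 2.77, -0.82, 0.0, 0.0, 0.0933],[0.88, 2.7, -0.82, 0.0, 0.0, 0.0933],[1.13, 2.61, -0.82, 0.0, 0.0, 0.0933],[1.37, 2.49, -0.82, 0.0, 0.0, 0.0933],[1.59, 2.35, -0.82, 0.0, 0.0, 0.0933],
```

Request:
drive_tool(deltas=[[[0, 0, -1.0, 0, 0, 0], [0, 0, -2.5, 0, 0, 0], [0, 0, -3.0, 0, 0, 0], [0, 0, -3.0, 0, 0, 0], [0, 0, -2.5, 0, 0, 0]]], force=35)

```text
time: 10.28
tool_pos: [0.4447, 0.4064, 0.1499]
orientation: [-2.698, -1.608, -0.002]
ft_force: [0.6, -0.2, -2.6]
grip_width: 0.0331
```

Request:
drive_tool(deltas=[[[-1.85, 2.15, 0, 0, 0, 0.093], [-1.65, 2.3, 0, 0, 0, 0.093], [-1.4, 2.45, 0, 0, 0, 0.093], [-1.2, 2.6, 0, 0, 0, 0.093], [-0.95, 2.7, 0, 0, 0, 0.093]]])

```text
time: 10.7
tool_pos: [0.4955, 0.2723, 0.1478]
orientation: [-2.999, -0.937, -0.001]
ft_force: [-0.4, 0.4, -2.1]
grip_width: 0.0329
```

Request:
drive_tool(deltas=[[[-0.7, 2.75, 0, 0, 0, 0.093], [-0.45, 2.8, 0, 0, 0, 0.093], [-0.15, 2.85, 0, 0, 0, 0.093], [0.1, 2.85, 0, 0, 0, 0.093], [0.35, 2.8, 0, 0, 0, 0.093]]])

```text
time: 11.12
tool_pos: [0.5461, 0.1394, 0.1479]
orientation: [-3.134, -0.22, -0.001]
ft_force: [0.3, 0.4, -1.9]
grip_width: 0.033
```

Request:
drive_tool(deltas=[[[0.65, 2.75, 0, 0, 0, 0.093], [0.9, 2.7, 0, 0, 0, 0.093], [1.15, 2.6, 0, 0, 0, 0.093], [1.35, 2.5, 0, 0, 0, 0.093], [1.5, 2.2, 0, 0, 0, 0.093]]])

```text
time: 11.53
tool_pos: [0.5971, 0.0086, 0.1478]
orientation: [-3.1, 0.508, -0.001]
ft_force: [0.9, 0.6, -2.7]
grip_width: 0.0331
```

```bash
python3 - <<'E'
from h import *
s=get_state();print(inJ(s['tool_pos']))
plan(*J(.170,0),.0715,-18.56,5)
E
```

```text
[ 0.1753424  -0.00029379]
t 11.5333 p [0.5971 0.0086 0.1478] k 5
[-0.01, 0.11, 1.53, -0.0, -0.0001, -0.0002],[-0.01, 0.11, 1.53, -0.0, -0.0001, -0.0002],[-0.01, 0.11, 1.53, -0.0, -0.0001, -0.0002],[-0.01, 0.11, 1.53, -0.0, -0.0001, -0.0002],[-0.01, 0.11, 1.53, -0.0, -0.0001, -0.0002],
```

Request:
drive_tool(deltas=[[[0, 0, 1.0, 0, 0, 0], [0, 0, 2.2, 0, 0, 0], [0, 0, 2.2, 0, 0, 0], [0, 0, 1.5, 0, 0, 0], [0, 0, 0.4, 0, 0, 0]]])

```text
time: 11.95
tool_pos: [0.5955, 0.0104, 0.0716]
orientation: [3.101, -0.5, -0.006]
ft_force: [-0.7, -0.2, -2.9]
grip_width: 0.0326
```

Request:
drive_tool(deltas=[[[0, 0, 0.2, 0, 0, 0], [0, 0, 0, 0, 0, 0], [0, 0, 0, 0, 0, 0], [0, 0, 0, 0, 0, 0], [0, 0, 0, 0, 0, 0]]])

```text
time: 12.37
tool_pos: [0.5972, 0.0102, 0.0731]
orientation: [-3.101, 0.5, -0.002]
ft_force: [0.3, 0.2, -1.9]
grip_width: 0.0327
```

```bash
python3 - <<'E'
from h import *
s=get_state();m=R.from_rotvec(s['orientation']).as_matrix();print(s['tool_pos'],inJ(s['tool_pos']),np.degrees(np.arctan2(m[1,0],m[0,0])),m[2],s['ft_force'])
grab('side','d8');crop('d8',310,200,420,320,6,'c14');grab('scene','s8');crop('s8',220,230,360,350,5.5,'c15');grab('wrist','w8')
E
```

```text
[0.59715115 0.01022769 0.07311929] [1.76877088e-01 1.56542976e-04] -18.330272305280538 [ 1.21166036e-03 -3.91223640e-04 -9.99999189e-01] [ 0.30727427  0.19389013 -1.8769926 ]
```

View pics/c14.png

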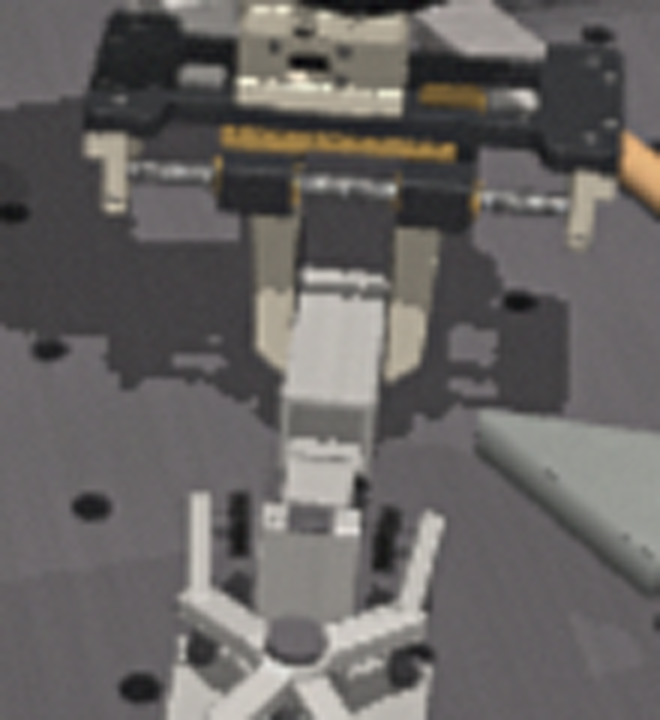

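View pics/c15.png

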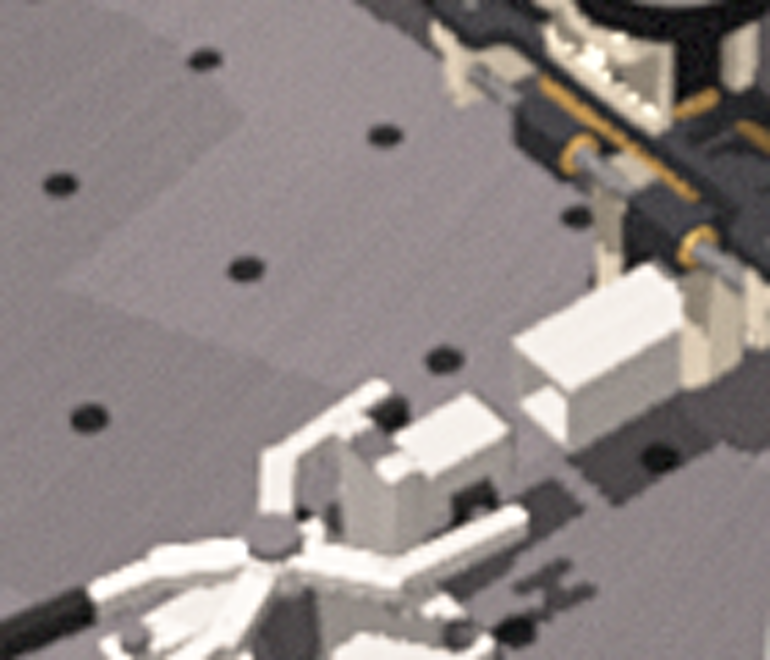

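```bash
python3 - <<'E'
from h import *
c,n=np.cos(A),np.sin(A)
for t in('scene8','side8'):
  s=load({'scene8':'s8','side8':'d8'}[t]);C=cloud(s).reshape(-1,3);C=C[~np.isnan(C[:,0])]
  j=np.c_[(C[:,:2]-O)@np.array([[c,-n],[n,c]]),C[:,2]]
  for nm,x0,x1,z0,z1 in(('spig',.056,.092,.064,.0755),('tube',.12,.15,.073,.085)):
    q=j[(j[:,0]>x0)&(j[:,0]<x1)&(j[:,2]>z0)&(j[:,2]<z1)&(abs(j[:,1])<.019)]
    print(t,nm,len(q),'y range',np.percentile(q[:,1],[1,50,99]).round(4),'z',np.percentile(q[:,2],[10,50,75,95]).round(4))
    # slope
    m=np.median(q[:,2]);q=q[abs(q[:,2]-m)<.002]
    for xa in np.arange(x0,x1,.006):
      r=q[(q[:,0]>=xa)&(q[:,0]<xa+.006)]
      if len(r)>5: print('  ',xa.round(3),len(r),r[:,1].min().round(4),r[:,1].max().round(4),((r[:,1].min()+r[:,1].max())/2).round(4),r[:,2].mean().round(4))
E
```

```text
scene8 spig 187 y range [-0.0135 -0.0031  0.0129] z [0.0672 0.0706 0.0718 0.0731]
   0.056 17 -0.0135 0.0086 -0.0025 0.0708
   0.062 25 -0.0136 0.012 -0.0008 0.0706
   0.068 22 -0.0132 0.0117 -0.0008 0.0705
   0.074 25 -0.013 0.0129 -0.0 0.0705
   0.08 22 -0.013 0.0107 -0.0011 0.0709
   0.086 20 -0.0132 0.0124 -0.0004 0.0707
scene8 tube 198 y range [-0.0178 -0.0022  0.0163] z [0.0768 0.0789 0.0798 0.081 ]
   0.12 33 -0.0176 0.0173 -0.0001 0.0791
   0.126 32 -0.017 0.0154 -0.0008 0.0791
   0.132 26 -0.0176 0.016 -0.0008 0.0789
   0.138 37 -0.0179 0.0163 -0.0008 0.0787
   0.144 36 -0.0177 0.0163 -0.0007 0.0791
side8 spig 76 y range [-0.011   0.0001  0.0122] z [0.0699 0.0709 0.0716 0.0725]
   0.068 13 -0.0094 0.0118 0.0012 0.0712
   0.074 20 -0.011 0.0121 0.0006 0.0711
   0.08 22 -0.0106 0.0124 0.0009 0.0709
   0.086 16 -0.0102 0.0109 0.0004 0.071
side8 tube 132 y range [-0.0157  0.      0.0168] z [0.0776 0.0792 0.0798 0.0812]
   0.12 27 -0.0156 0.017 0.0007 0.0792
   0.126 23 -0.0152 0.0155 0.0002 0.0794
   0.132 22 -0.0146 0.0159 0.0006 0.0794
   0.138 22 -0.0144 0.0166 0.0011 0.0791
   0.144 21 -0.016 0.0169 0.0004 0.079
```

Request:
drive_tool(deltas=[[[0, 0.2, 0.2, 0, 0, 0.004], [0.02, 0.4, 0.14, 0, 0, 0], [0, 0.4, 0, 0, 0, 0], [0, 0.3, 0, 0, 0, 0], [0, 0.2, 0, 0, 0, 0]]])

```text
time: 12.93
tool_pos: [0.592, -0.0047, 0.0687]
orientation: [3.1, -0.507, -0.0]
ft_force: [0.7, 0.3, -2.7]
grip_width: 0.033
```

```bash
cat >> h.py <<'E'
def stat():
    s=get_state();m=R.from_rotvec(s['orientation']).as_matrix();f=s['ft_force'];c,n=np.cos(A),np.sin(A)
    print('t',round(s['time'],2),'jig',inJ(s['tool_pos']).round(4),'z',s['tool_pos'][2].round(4),'yaw',np.degrees(np.arctan2(m[1,0],m[0,0])).round(2),'F jig',round(c*f[0]+n*f[1],1),round(-n*f[0]+c*f[1],1),round(f[2],1),'tilt',m[2,:2].round(4),'w',round(s['grip_width'],4))
E
python3 -c "
from h import *
stat()"
```

```text
t 12.93 jig [0.1611 0.0003] z 0.0687 yaw -18.58 F jig 0.5 -0.6 -2.7 tilt [-0.0001  0.0001] w 0.033
```

Request:
drive_tool(deltas=[[[0, 0.2, -0.08, 0, 0, 0], [0, 0.2, 0, 0, 0, 0], [0, 0.2, 0, 0, 0, 0], [0, 0.2, 0, 0, 0, 0], [0, 0.1, 0, 0, 0, 0]]])

```text
time: 13.35
tool_pos: [0.5893, -0.0128, 0.0696]
orientation: [3.1, -0.507, -0.0]
ft_force: [0.1, -0.3, -2.1]
grip_width: 0.0329
```

```bash
python3 -c "
from h import *
stat()"
```

```text
t 13.35 jig [0.1525 0.0003] z 0.0696 yaw -18.57 F jig -0.3 -0.2 -2.1 tilt [-0.  0.] w 0.0329
```

Request:
drive_tool(deltas=[[[0.02, 0.25, 0, 0, 0, 0], [0, 0.25, 0, 0, 0, 0], [0, 0.25, 0, 0, 0, 0], [0, 0.25, 0, 0, 0, 0], [0, 0.25, 0, 0, 0, 0]]])

```text
time: 13.77
tool_pos: [0.5855, -0.0248, 0.0695]
orientation: [-3.1, 0.507, 0.0]
ft_force: [0.5, 0.1, -2.7]
grip_width: 0.0327
```

```bash
python3 -c "
from h import *
stat()"
```

```text
t 13.77 jig [1.399e-01 1.000e-04] z 0.0695 yaw -18.57 F jig 0.2 -0.4 -2.7 tilt [-0.0001 -0.    ] w 0.0327
```

Request:
drive_tool(deltas=[[[0, 0.25, 0, 0, 0, 0], [0, 0.25, 0, 0, 0, 0], [0, 0.25, 0, 0, 0, 0], [0, 0.25, 0, 0, 0, 0], [0, 0.2, 0, 0, 0, 0]]])

```text
time: 14.18
tool_pos: [0.5816, -0.0362, 0.0696]
orientation: [3.1, -0.507, -0.0]
ft_force: [0.4, -0.2, -1.6]
grip_width: 0.0331
```

```bash
python3 -c "
from h import *
stat()"
```

```text
t 14.18 jig [1.279e-01 1.000e-04] z 0.0696 yaw -18.57 F jig -0.1 -0.4 -1.6 tilt [-0.  0.] w 0.0331
```

Request:
drive_tool(deltas=[[[0, 0.25, 0, 0, 0, 0], [0, 0.25, 0, 0, 0, 0], [0, 0.25, 0, 0, 0, 0], [0, 0.25, 0, 0, 0, 0], [0, 0.2, 0, 0, 0, 0]]])

```text
time: 14.6
tool_pos: [0.5778, -0.0476, 0.0695]
orientation: [3.1, -0.507, -0.0]
ft_force: [-0.3, 0.0, -2.7]
grip_width: 0.0329
```

Request:
drive_tool(deltas=[[[0, 0.1, 0, 0, 0, 0], [0, 0.1, 0, 0, 0, 0], [0, 0.1, 0, 0, 0, 0], [0, 0.05, 0, 0, 0, 0], [0, 0, 0, 0, 0, 0]]])

```text
time: 15.02
tool_pos: [0.5768, -0.0507, 0.0696]
orientation: [3.1, -0.507, 0.0]
ft_force: [-0.2, 0.1, -2.8]
grip_width: 0.0326
```

```bash
python3 -c "
from h import *
stat()"
```

```text
t 15.02 jig [1.127e-01 1.000e-04] z 0.0696 yaw -18.57 F jig 0.0 0.2 -2.8 tilt [0. 0.] w 0.0326
```

2.7 mm left by measurement; feeling for the shoulder in small steps.

Request:
drive_tool(deltas=[[[0, 0.05, 0, 0, 0, 0], [0, 0.05, 0, 0, 0, 0], [0, 0.05, 0, 0, 0, 0], [0, 0.05, 0, 0, 0, 0], [0, 0, 0, 0, 0, 0]]])

```text
time: 15.43
tool_pos: [0.5761, -0.0526, 0.0695]
orientation: [3.1, -0.507, 0.0]
ft_force: [0.8, 1.2, -1.7]
grip_width: 0.0324
```

Request:
drive_tool(deltas=[[[0, 0.03, 0, 0, 0, 0], [0, 0.03, 0, 0, 0, 0], [0, 0.03, 0, 0, 0, 0], [0, 0, 0, 0, 0, 0], [0, 0, 0, 0, 0, 0]]])

```text
time: 15.85
tool_pos: [0.5759, -0.0533, 0.0696]
orientation: [-3.1, 0.507, -0.0]
ft_force: [0.9, 1.0, -2.3]
grip_width: 0.0325
```

```bash
python3 -c "
from h import *
stat()"
```

```text
t 15.85 jig [1.098e-01 1.000e-04] z 0.0696 yaw -18.56 F jig 1.2 -0.5 -2.3 tilt [ 0.     -0.0001] w 0.0325
```

Request:
drive_tool(deltas=[[[0, 0.03, 0, 0, 0, 0], [0, 0.03, 0, 0, 0, 0], [0, 0, 0, 0, 0, 0], [0, 0, 0, 0, 0, 0], [0, 0, 0, 0, 0, 0]]])

```text
time: 16.27
tool_pos: [0.5758, -0.0534, 0.0696]
orientation: [-3.099, 0.506, -0.0]
ft_force: [1.6, 5.8, -3.0]
grip_width: 0.0329
```

Request:
drive_tool(deltas=[[[0, 0.03, 0, 0, 0, 0], [0, 0.03, 0, 0, 0, 0], [0, 0, 0, 0, 0, 0], [0, 0, 0, 0, 0, 0], [0, 0, 0, 0, 0, 0]]])

```text
time: 16.68
tool_pos: [0.5758, -0.0534, 0.0697]
orientation: [-3.099, 0.506, -0.001]
ft_force: [2.8, 10.1, -1.6]
grip_width: 0.0332
```

```bash
python3 - <<'E'
from h import *
stat()
grab('side','d9');crop('d9',310,200,420,320,6,'c16');grab('scene','s9');crop('s9',220,230,360,350,5.5,'c17')
E
```

```text
t 16.68 jig [0.1097 0.0002] z 0.0697 yaw -18.54 F jig 10.5 0.6 -1.6 tilt [ 0.0001 -0.0021] w 0.0332
```

View pics/c17.png

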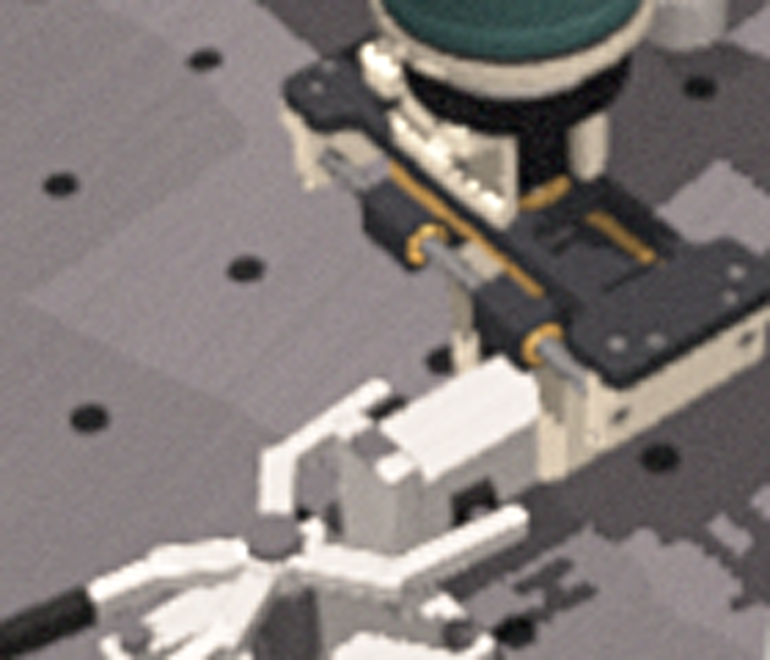

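The tube is against the shoulder (5.8 then 10.5 N at the expected place). I relieve the push and release.

Request:
drive_tool(deltas=[[[0, -0.05, 0.05, 0, 0, 0], [0, 0, 0.05, 0, 0, 0], [0, 0, 0.05, 0, 0, 0], [0, 0, 0, 0, 0, 0], [0, 0, 0, 0, 0, 0]]])

```text
time: 17.2
tool_pos: [0.576, -0.0535, 0.0685]
orientation: [-3.099, 0.506, -0.001]
ft_force: [1.5, 6.5, 1.4]
grip_width: 0.0327
```

```bash
python3 -c "
from h import *
stat()"
```

```text
t 17.2 jig [ 1.098e-01 -1.000e-04] z 0.0685 yaw -18.55 F jig 6.7 0.6 1.4 tilt [ 0.0007 -0.0012] w 0.0327
```

Request:
drive_tool(deltas=[[[0, 0, 0, 0, 0, 0], [0, 0, 0, 0, 0, 0], [0, 0, 0, 0, 0, 0], [0, 0, 0, 0, 0, 0], [0, 0, 0, 0, 0, 0]]], fingers=120)

```text
time: 17.62
tool_pos: [0.5756, -0.0541, 0.068]
orientation: [3.1, -0.507, -0.0]
ft_force: [-0.1, -0.3, -0.4]
grip_width: 0.049
```

```bash
python3 -c "
from h import *
stat()"
```

```text
t 17.62 jig [1.09e-01 1.00e-04] z 0.068 yaw -18.57 F jig -0.3 0.0 -0.4 tilt [-0.      0.0001] w 0.049
```

Request:
drive_tool(deltas=[[[0, 0, -0.8, 0, 0, 0], [0, 0, -1.5, 0, 0, 0], [0, 0, -2.5, 0, 0, 0], [0, 0, -3.0, 0, 0, 0], [0, 2, -1.0, 0, 0, 0]]])

```text
time: 18.03
tool_pos: [0.5708, -0.0716, 0.161]
orientation: [-3.1, 0.504, -0.007]
ft_force: [1.4, -1.1, 1.3]
grip_width: 0.0491
```

Request:
drive_tool(deltas=[[[0, 3.8, 0, 0, 0, 0], [0, 3.8, 0, 0, 0, 0], [0, 3.8, 0, 0, 0, 0], [0, 3.8, 0, 0, 0, 0], [0, 2.2, 0, 0, 0, 0]]], fingers=0)

```text
time: 18.45
tool_pos: [0.5126, -0.2408, 0.1569]
orientation: [3.099, -0.509, 0.001]
ft_force: [1.0, -0.1, -0.0]
grip_width: 0.0778
```

Request:
drive_tool(deltas=[[[0, 0.6, 0, 0, 0, 0], [0, 0.3, 0, 0, 0, 0], [0, 0, 0, 0, 0, 0], [0, 0, 0, 0, 0, 0], [0, 0, 0, 0, 0, 0]]])

```text
time: 18.87
tool_pos: [0.5115, -0.2454, 0.1562]
orientation: [-3.101, 0.505, -0.0]
ft_force: [0.4, 0.0, 0.1]
grip_width: 0.0931
```

```bash
python3 - <<'E'
from h import *
stat()
grab('wrist','w10');grab('side','d10');crop('d10',300,230,420,390,4.5,'c18')
c,n=np.cos(A),np.sin(A)
C=cloud(load('w10')).reshape(-1,3);
E
```

```text
t 18.87 jig [-0.0927  0.    ] z 0.1562 yaw -18.49 F jig 0.1 -0.3 0.1 tilt [ 0.0001 -0.0002] w 0.0931
```

View pics/w10.png

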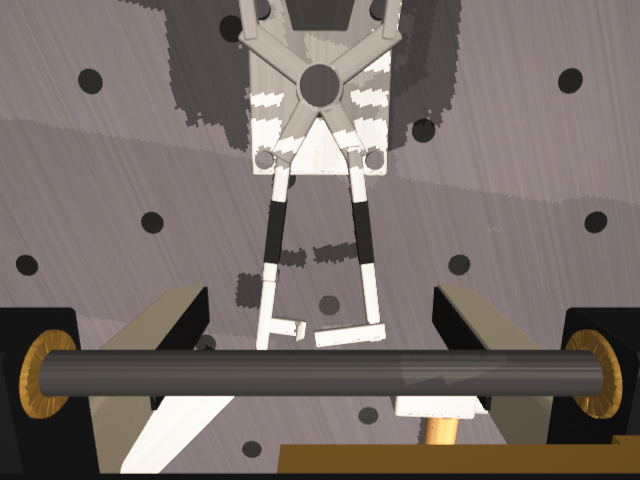

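View pics/c18.png

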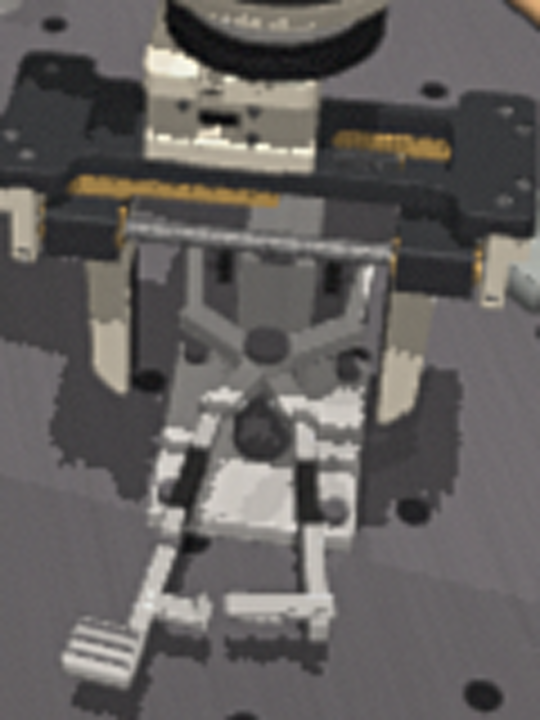

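Request:
drive_tool(deltas=[[[0, 0.1, 1.5, 0, 0, 0], [0, 0.1, 2.5, 0, 0, 0], [0, 0, 2.5, 0, 0, 0], [0, 0, 1.6, 0, 0, 0], [0, 0, 0.7, 0, 0, 0]]])

```text
time: 19.38
tool_pos: [0.5096, -0.2473, 0.0655]
orientation: [-3.1, 0.505, 0.005]
ft_force: [-0.0, 0.3, -0.4]
grip_width: 0.0932
```

Request:
drive_tool(deltas=[[[0, 0, 0.4, 0, 0, 0], [0, 0, 0, 0, 0, 0], [0, 0, 0, 0, 0, 0], [0, 0, 0, 0, 0, 0], [0, 0, 0, 0, 0, 0]]])

```text
time: 19.8
tool_pos: [0.5108, -0.2486, 0.0651]
orientation: [3.1, -0.507, 0.002]
ft_force: [0.4, -0.1, 0.8]
grip_width: 0.093
```

```bash
python3 - <<'E'
from h import *
stat()
grab('scene','s11');crop('s11',150,240,340,390,4.2,'c19')
E
```

```text
t 19.8 jig [-0.0959 -0.0004] z 0.0651 yaw -18.56 F jig 0.1 -0.4 0.8 tilt [0.0014 0.0003] w 0.093
```

View pics/c19.png

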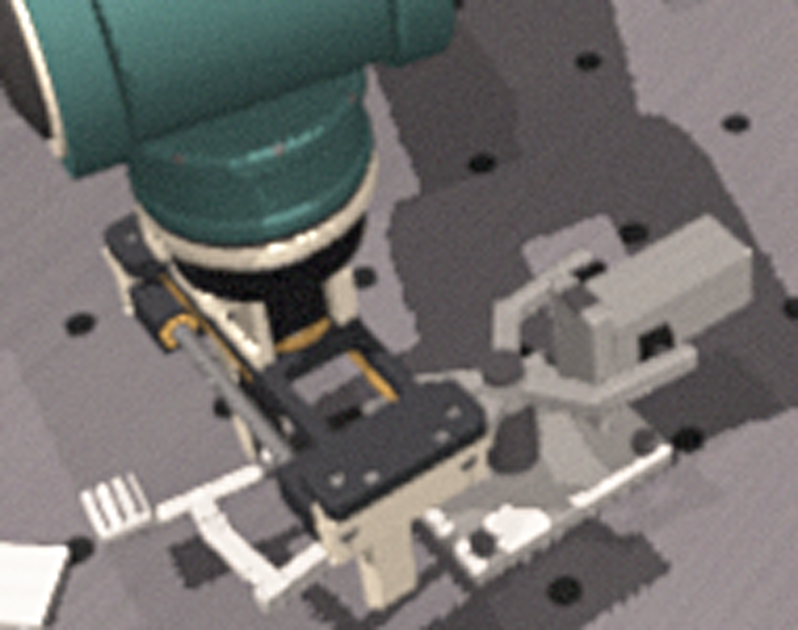

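Request:
drive_tool(deltas=[[[0, 0, 0.2, 0, 0, 0], [0, 0, 0, 0, 0, 0], [0, 0, 0, 0, 0, 0], [0, 0, 0, 0, 0, 0], [0, 0, 0, 0, 0, 0]]], fingers=255, force=45)

```text
time: 20.27
tool_pos: [0.5102, -0.2484, 0.062]
orientation: [3.1, -0.507, -0.001]
ft_force: [-5.8, -1.5, 1.0]
grip_width: 0.0643
```

Request:
drive_tool(deltas=[[[0, 0, 0, 0, 0, 0], [0, 0, 0, 0, 0, 0], [0, 0, 0, 0, 0, 0], [0, 0, 0, 0, 0, 0], [0, 0, 0, 0, 0, 0]]])

```text
time: 20.68
tool_pos: [0.5092, -0.2489, 0.0618]
orientation: [3.099, -0.507, -0.004]
ft_force: [-13.2, -4.1, 1.7]
grip_width: 0.0348
```

Request:
drive_tool(deltas=[[[0, 0, 0, 0, 0, 0], [0, 0, 0, 0, 0, 0], [0, 0, 0, 0, 0, 0], [0, 0, 0, 0, 0, 0], [0, 0, 0, 0, 0, 0]]])

```text
time: 21.1
tool_pos: [0.5092, -0.2489, 0.0618]
orientation: [3.099, -0.507, -0.004]
ft_force: [-11.4, -5.7, 2.2]
grip_width: 0.0348
```

```bash
python3 - <<'E'
from h import *
stat()
E
```

```text
t 21.1 jig [-0.0967  0.001 ] z 0.0618 yaw -18.58 F jig -9.0 9.0 2.2 tilt [-0.0023  0.0015] w 0.0348
```

Request:
drive_tool(deltas=[[[0, 0, 0, 0, 0, 0], [0, 0, 0, 0, 0, 0], [0, 0, 0, 0, 0, 0], [0, 0, 0, 0, 0, 0], [0, 0, 0, 0, 0, 0]]], fingers=30)

```text
time: 21.52
tool_pos: [0.5105, -0.2483, 0.0621]
orientation: [-3.1, 0.507, -0.0]
ft_force: [0.0, -0.0, 0.5]
grip_width: 0.0636
```

Request:
drive_tool(deltas=[[[0, 0, 0, 0, 0, 0], [0, 0, 0, 0, 0, 0], [0, 0, -0.5, 0, 0, 0], [0, 0, -1.5, 0, 0, 0], [0, 0, -2.5, 0, 0, 0]]])

```text
time: 21.93
tool_pos: [0.5094, -0.2478, 0.1057]
orientation: [-3.099, 0.506, 0.006]
ft_force: [0.5, -0.5, -0.6]
grip_width: 0.0819
```

Request:
drive_tool(deltas=[[[0, 0, -3, 0, 0, 0], [0, 0, -3, 0, 0, 0], [0, 2, -3, 0, 0, 0], [0, 3, -1, 0, 0, 0], [0, 2, 0, 0, 0, 0]]])

```text
time: 22.35
tool_pos: [0.4884, -0.3165, 0.2114]
orientation: [3.098, -0.505, 0.007]
ft_force: [0.6, 0.2, -0.5]
grip_width: 0.0817
```

Request:
drive_tool(deltas=[[[0, 0, 0, 0, 0, 0], [0, 0, 0, 0, 0, 0], [0, 0, 0, 0, 0, 0], [0, 0, 0, 0, 0, 0], [0, 0, 0, 0, 0, 0]]])

```text
time: 22.77
tool_pos: [0.4883, -0.314, 0.2069]
orientation: [-3.1, 0.505, 0.0]
ft_force: [0.6, -0.3, -0.2]
grip_width: 0.082
```

```bash
python3 - <<'E'
from h import *
stat()
grab('scene','s12');crop('s12',150,270,340,400,4.2,'c20');grab('wrist','w12');grab('side','d12');crop('d12',300,240,420,400,4.5,'c21')
c,n=np.cos(A),np.sin(A)
for t in('s12','d12'):
  C=cloud(load(t)).reshape(-1,3);C=C[~np.isnan(C[:,0])]
  j=np.c_[(C[:,:2]-O)@np.array([[c,-n],[n,c]]),C[:,2]]
  q=j[(j[:,0]>.055)&(j[:,0]<.145)&(j[:,2]>.071)&(j[:,2]<.079)&(abs(j[:,1])<.02)]
  m=np.median(q[:,2]);q=q[abs(q[:,2]-m)<.002]
  r=cv2.minAreaRect((q[:,:2]*1000).astype(np.float32));print(t,len(q),m,r,np.percentile(q[:,0],[1,99]))
E
```

```text
t 22.77 jig [-1.651e-01  1.000e-04] z 0.2069 yaw -18.51 F jig -0.1 -0.7 -0.2 tilt [-0.0003 -0.0001] w 0.082
s12 419 0.07370655932277959 ((94.25308227539062, -0.8623561859130859), (35.05278778076172, 75.20448303222656), 87.7037353515625) [0.05716653 0.13084267]
d12 61 0.07403359283363187 ((76.38471221923828, 1.621790885925293), (19.886384963989258, 33.41482162475586), 5.352247714996338) [0.06602825 0.08639352]
```

View pics/c20.png

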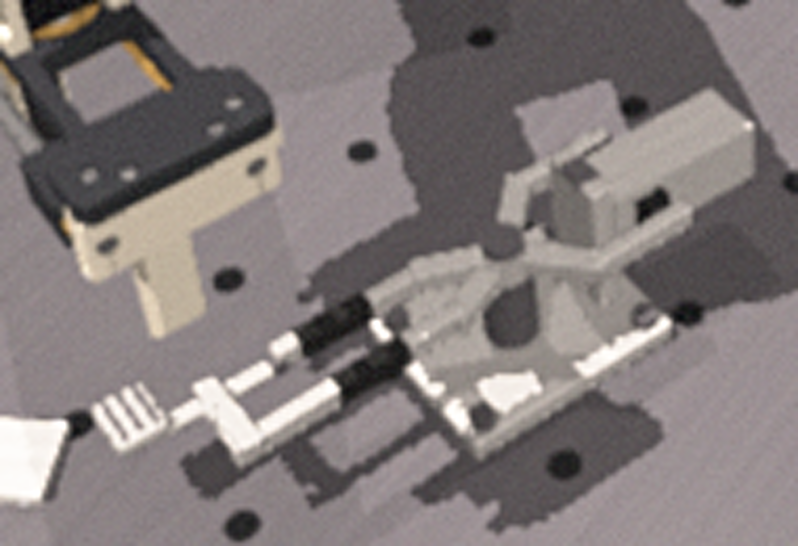

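View pics/c21.png

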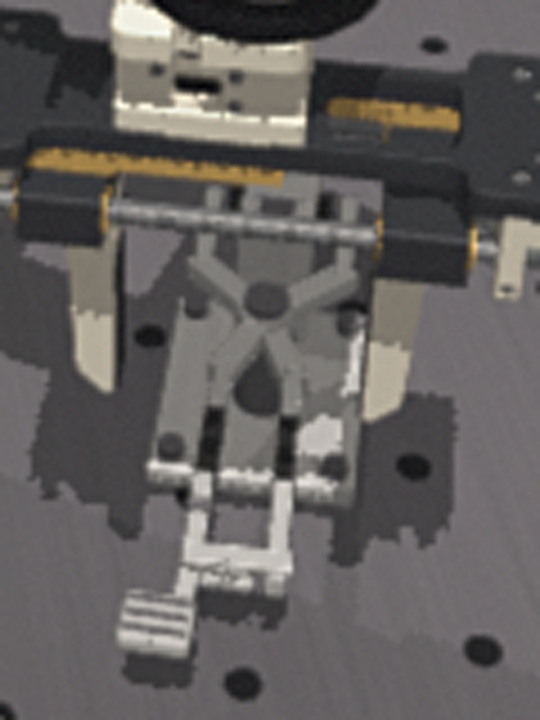

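View pics/w12.png

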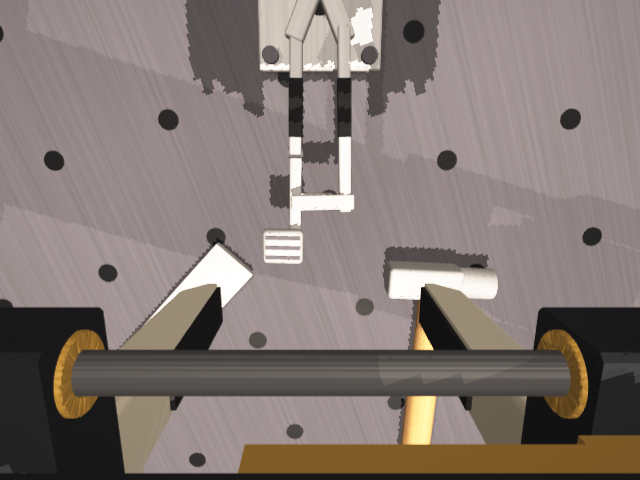

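The handles stayed shut. Moving the arm aside for a clear look at the jaws and the tube.

Request:
drive_tool(deltas=[[[-3, 0, -2, 0, 0, 0], [-4, 0, -1, 0, 0, 0], [-4, 0, 0, 0, 0, 0], [-4, 0, 0, 0, 0, 0], [-3, 0, 0, 0, 0, 0]]])

```text
time: 23.33
tool_pos: [0.3155, -0.2562, 0.237]
orientation: [3.1, -0.506, 0.0]
ft_force: [-0.4, 0.2, 0.0]
grip_width: 0.0824
```

Request:
drive_tool(deltas=[[[0, -2, 0, 0, 0, 0], [0, -3, 0, 0, 0, 0], [0, -3, 0, 0, 0, 0], [0, -2, 0, 0, 0, 0], [0, 0, 0, 0, 0, 0]]])

```text
time: 23.75
tool_pos: [0.35, -0.16, 0.2374]
orientation: [-3.101, 0.502, -0.002]
ft_force: [0.3, -0.6, -0.2]
grip_width: 0.0819
```

```bash
python3 - <<'E'
from h import *
stat()
grab('scene','s13');crop('s13',150,270,340,400,4.2,'c22');grab('side','d13');crop('d13',300,220,420,400,4.4,'c23')
c,n=np.cos(A),np.sin(A)
for t in('s13','d13'):
  C=cloud(load(t)).reshape(-1,3);C=C[~np.isnan(C[:,0])]
  j=np.c_[(C[:,:2]-O)@np.array([[c,-n],[n,c]]),C[:,2]]
  q=j[(j[:,0]>.052)&(j[:,0]<.145)&(j[:,2]>.070)&(j[:,2]<.080)&(abs(j[:,1])<.02)]
  m=np.median(q[:,2]);q=q[abs(q[:,2]-m)<.002]
  r=cv2.minAreaRect((q[:,:2]*1000).astype(np.float32));print(t,len(q),m,r,np.percentile(q[:,0],[1,99]),np.polyfit(q[:,0],q[:,2],1))
E
```

```text
t 23.75 jig [-0.0632  0.1803] z 0.2374 yaw -18.4 F jig -0.4 -0.5 -0.2 tilt [ 0.0011 -0.0006] w 0.0819
s13 420 0.07374337439140416 ((93.09140014648438, -0.9068889617919922), (35.32297134399414, 77.96167755126953), 88.41866302490234) [0.05598913 0.13085797] [0.0027032  0.07352926]
d13 286 0.07410526418822116 ((98.08961486816406, -1.0626258850097656), (35.516700744628906, 69.57343292236328), 88.86190795898438) [0.06561005 0.13018179] [-0.00975822  0.07507366]
```

View pics/c22.png

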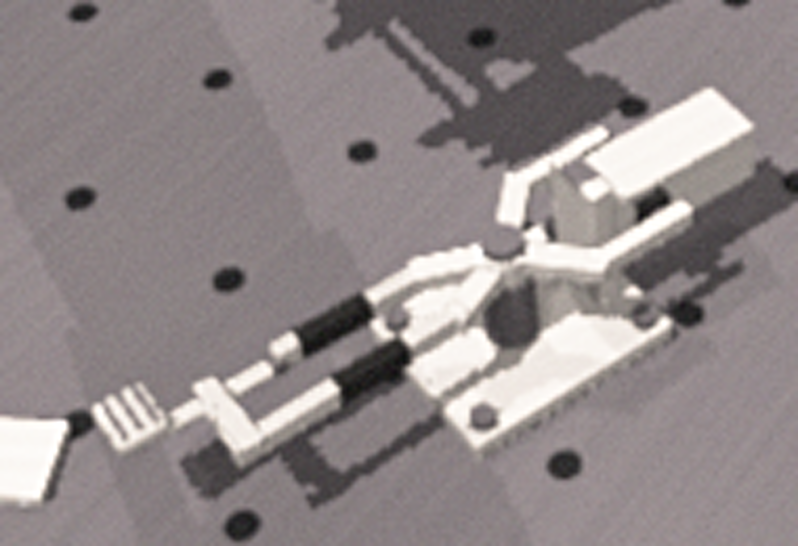

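View pics/c23.png

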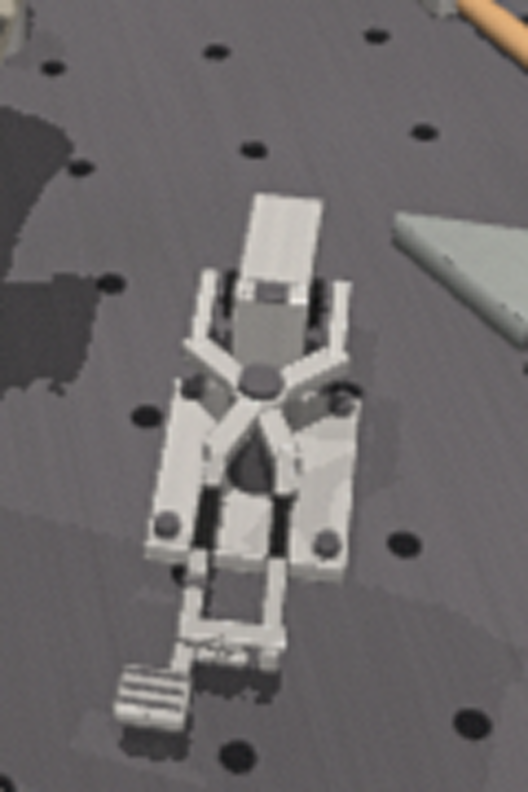

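```bash
python3 - <<'E'
from h import *
c,n=np.cos(A),np.sin(A)
for t in('scene0','s13','side0','d13'):
  C=cloud(load(t)).reshape(-1,3);j=np.c_[(C[:,:2]-O)@np.array([[c,-n],[n,c]]),C[:,2]]
  q=j[(j[:,2]>.06)&(j[:,2]<.072)&(j[:,0]<-.16)&(j[:,0]>-.19)&(abs(j[:,1])<.08)]
  h=j[(j[:,2]>.06)&(j[:,2]<.072)&(j[:,0]<-.12)&(j[:,0]>-.132)&(abs(j[:,1])<.05)]
  print(t,len(q),np.median(q[:,1]),'handles span',np.percentile(h[:,1],[3,97]).round(4))
s0,s1=load('scene0'),load('s13')
for p in [(408,220),(344,218)]: print(px(s0,*p).round(3),px(s1,*p).round(3))
E
```

```text
scene0 193 0.02307344387824233 handles span [-0.021   0.0152]
s13 192 0.02299197113268671 handles span [-0.0212  0.0109]
side0 208 0.02618442028313892 handles span [-0.0186  0.0003]
d13 207 0.02582421731749656 handles span [-0.0187  0.0181]
[0.608 0.309 0.051] [0.607 0.31  0.05 ]
[0.461 0.253 0.035] [0.461 0.253 0.035]
```

The handles sit exactly where they did on the third tooth at the start. The wide and round tubes haven't moved, and the robot is clear. Handing in.

```bash
python3 -c "
from rig import finish_job
print(finish_job())"
```

```text
the job is handed in; nothing more can be done
None
```

The short tube is home on the jig's spigot with the clamp latched on it. The robot has let go of everything, and I handed the job in at about 24 s of the 62 s allowed.

**What I did**
- **Release:** I pressed the thumb plate and the clamp sprang open, confirmed in two views.
- **Spigot height:** I touched the spigot's top with a fingertip, at about 71 mm. That puts its axis at about 59 mm, and the depth images agreed within 1 mm.
- **Fitting:** I held the grey tube by its outer end and slid it on until it met the shoulder. The wrist force reached about 10.5 N, and there was no jamming on the way.
- **Clamping:** I squeezed both handles together with 45 N until they stopped, then let go and moved the arm clear.

**Last checks**
- **Tube position:** its outer end is at jig x = 130 to 131 mm, where 130 is fully home. It is about 1 mm off centre at most and about 1 to 1.6 degrees from in line, which is within tolerance and close to what the images can resolve.
- **Clamp:** the thumb plate is back within 0.4 mm of where it was at the start, so I take it to be on the third tooth. The measured span across the handles was too noisy to confirm this: it disagreed between views.
- **Pad force:** I could not measure it directly. I infer the grip from the third tooth and from the pads resting against the tube in the pictures.
- **Other tubes:** the wide and round tubes show no movement beyond about 1 mm.

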